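# Fetch the round stamp from the clamped stamp chest

## Robot

A 6-joint arm with a two-finger parallel gripper is mounted at the origin on the work surface. World frame = base frame: x ahead of the robot, y to its left, z up, the work surface at z = 0. Lengths are in m, angles in rad, forces in N, time in s.
With the tool pointing down it reaches from about 0.425 to 0.95 m from the base axis. Payload 14.7 kg.
Tool frame: the origin (TCP) lies midway between the tips of the shut fingers; the grasp point (between the pads) lies 19 mm behind it; z points along the fingers, y is the line along which they close (so a half turn about z gives the same grasp; the last joint's range is limited). The gripper opens to 85 mm and grips with 20 to 120 N. Pads are 22 mm wide; open, the fingers measure 114 mm over their backs; the gripper's body (76 mm by 85 mm) begins 54 mm behind the grasp point. The pads swing forward as they close: fully open they stand 13 mm farther back than shut.
Start: joints at [1.171, 0.48, 1.596, -0, 1.065, -0.047], TCP at [0.225, 0.61, 0.231] pointing down, gripper open.
Joint ranges: [-2.75, 2.75], [-0.82, 2.05], [0.23, 2.67], [-1.56, 4.7], [0.09, 2.69], [-2.92, 2.92]. Speed limits (rad/s): [1.89, 1.89, 2.39, 3.01, 3.01, 3.01].

## Interface

Orientations are given as a unit quaternion [w, x, y, z].
In Python, from station import arm, viewer gives the robot as it stands. The module is installed in compiled form; this text tells all that it offers.
- The arm moves only by the tool play_rows, never from a script. Its argument "increments" is text: rows parted by semicolons, each of 7 numbers parted by spaces: the shift along the tool's x, y, z in m, then the turn, a rotation vector about the tool's x, y, z in degrees, then the opening, from 0 (shut) to 1 (fully open). A call has exactly 8 rows; each row is the pose to reach, as a shift and turn from the pose commanded when the call began, along the tool's axes at that moment; what a row does not reach only later rows make up. A row lasts 1/12 s, in which the tool goes at most 41.7 mm and 7.16 degrees, less where a joint would pass 70% of its speed; a pose out of reach is approached as far as the arm can. A call with a gripper value outside its range is refused whole. The fingers move at their own pace and stop on an object; "grip_force" is the grip in N (left out, the last holds). Time passes only in rows, so rows that repeat a pose let the fingers close, or fill a call up. It gives the time, the measured TCP pose, the force, the opening and the grip force at its end, in the units of the state.
- arm.read_state(): the state, without advancing time (a new reading comes with each control period).
- viewer.capture(name): name is "scene" or "top" or "wrist"; returns the picture (420x560x3 uint8, blue, green, red); there is no depth.
- viewer.camera_params(name): a dict with "camera_matrix" (3x3 intrinsics, pixels), "k1" (the pictures are not rectified: a ray, as slopes to the right and down, at radius r is drawn at 1 + k1 r^2 times it, then the intrinsics apply), "R" (3x3) and "t" (3): a world point X has camera coordinates R X + t; the wrist camera has in their place "T_tool_cam" (4x4, takes a point from camera to tool coordinates, whose origin is the TCP and whose axes are the flange's). Camera axes: x right, y down, z forward; pixel columns grow to the right and rows downward; lengths in m; the calibration is good to about 2 mm. A picture is of the moment at which its call begins: read the wrist's pose just before it. camera_params takes no time and is no camera call.
- arm.finish_job(): hands the job in; it is judged then, once.
The state is a dict: "time": time; "qpos": joint angles; "dq": joint speeds; "effort": joint torques, N m; "ee_pos": TCP position; "ee_rot": TCP orientation; "ft_force": force on the tool from outside, world axes, zero at the start; "ft_torque": the same for the moment, N m; "finger_gap": finger opening in m; "gripper_force": force on a finger pad.
Only numpy, scipy, OpenCV 4.12 (cv2) and the standard library are available. Lean on these libraries where they do the work, as an engineer would, in place of code of your own. Each camera call takes 0.05 s, during which the arm holds its last target. There are 200 camera calls.

## Task

I want to print round marks next, so please fetch the stamp with the round foot from the clear-lidded plywood chest. First swing the clamp lever off the lid, all the way round to its end, and then lift the lid by its handle until it is fully open on its stop, and leave it so. Then take the round stamp out, set it down gently, upright and in the middle of the metal banding wheel, and leave the other stamps in the chest and everything else where it is.

Things in the scene. Friction and masses are not known exactly. Their poses are not given: they have to be found in the camera images.
- chest: Plywood chest fixed to the table: open box 200 (x) by 320 (y) by 100 mm high, walls and floor 8 mm, origin under its centre on the table; its -x side is its front, towards the robot. On its right (-y) side a wooden clamp block 50 by 44 mm, 103 mm high, centred at y = -195 mm, carries the clamp lever.
- chest_floor (a point): Centre of the chest's inner floor, 8 mm above the table. 38 mm behind it (62 mm in front of the hinge line) three wooden stamps stand in a row along y, at -90, 0 and +90 mm, in any order. The open lid slopes forward over them, so the gripper has to reach in leaning, from the front.
- lid (a joint): Angle of the clear plastic lid about its hinge along the chest's far (+x) top edge, rad: 0 shut, 1.15 fully open on its stop (66 degrees, still leaning towards the robot). The hinge is stiff: the lid stays where it is left. Lid 200 by 320 by 6 mm, 0.25 to 0.45 kg; it cannot rise while the clamp lever lies over it.
- lid_hinge (a point): Point on the hinge axis of the lid, at the middle of the chest's far top edge, 100 mm above the table; it turns with the lid, its y axis along the hinge.
- lid_handle (a point): Middle of the lid's handle: a round dark steel bar 10 mm in diameter, 90 mm long along the chest's y, 40 mm above the lid's underside (34 mm above its upper face), 170 mm from the hinge line and 30 mm from the lid's front edge.
- lever (a joint): Angle of the steel clamp lever about its upright pivot, rad: 0 shut, lying across over the lid's edge and pointing to the chest's +y; it swings anticlockwise seen from above, towards the chest's front, to 1.7 fully open, clear of the lid. Stays where it is left.
- lever_pivot (a point): Point on the lever's upright pivot axis at the height to grip the knob, 136 mm above the table.
- lever_knob (a point): Black upright round knob on the lever's end, 16 mm in diameter, 75 mm from the pivot axis; the point is at its axis 8 mm below its upper end. The knob rises 35 mm from the lever's top face, which is 116 mm above the table (10 mm above the lid).
- stamp_round: Dark wooden stamp with the round foot, the one to fetch: foot 52 mm in diameter and 14 mm high, upright round stem 24 mm in diameter, 85 mm high over all, 90 g; origin under the centre of the foot, z up the stem. It stands on the chest's floor, 8 mm above the table.
- stamp_grip (a point): Point on the axis of the round stamp's stem, 65 mm above its underside: a good place to grip.
- stamp_square: Bystander: the same stamp with a square foot, 46 by 46 mm; origin under its foot.
- stamp_oblong: Bystander: the same stamp with an oblong foot, 64 by 30 mm; origin under its foot.
- wheel: Banding wheel fixed to the table: metal disc 180 mm in diameter, its top face 50 mm above the table; origin under its centre on the table.
- wheel_top (a point): Centre of the banding wheel's top face.
- jar: Bystander: jar with a yellow cap, 86 mm in diameter, 100 mm high.
- tubs: Bystander: two stacked tubs with orange lids, 106 by 106 mm, 108 mm high.
- brush: Bystander: brush lying flat on the table to the right of the chest's front.
There are look-alikes about, which are no part of the job. Of the things that look like the wheel, the largest one is meant.

How it is judged:
On the way, in this order (a step that is already met when the one before it is completed fails the run):
1. the clamp lever is swung off the lid to its end (past 1.4 rad) while the lid is still shut (value of joint lever above 1.4 rad and value of joint lid below 0.1 rad), for 0.1 s.
2. the lid is up on its stop (past 1.1 rad) (value of joint lid above 1.1 rad), for 0.2 s.
At the end, for the whole second after the job is handed in: The lever is open (past 1.4 rad), the lid stands on its stop (past 1.1 rad), the round stamp stands upright (within 0.12 rad) and still on the banding wheel, its centre within 40 mm of the wheel's centre, and the other two stamps still stand in the chest within 30 mm of where they were (value of joint lever above 1.4 rad and value of joint lid above 1.1 rad and horizontal distance between stamp_round and wheel_top below 0.04 m and z of stamp_round in the frame of wheel_top between -0.006 and 0.006 m and angle between stamp_round's own z axis and vertical below 0.12 rad and linear speed of stamp_round below 0.03 m/s and distance of each of stamp_square, stamp_oblong from where it was at the start of the episode below 0.03 m and angle between each of stamp_square, stamp_oblong's own z axis and vertical below 0.2 rad); the robot touches nothing.
It fails at once if the stamp is let fall: over the wheel, higher than 15 mm above it, and not held (horizontal distance between stamp_round and wheel_top below 0.09 m and z of stamp_round in the frame of wheel_top above 0.015 m and contact force between the fingers and stamp_round below 0.05 N).
It fails at once if the jar, the tubs or the brush is moved more than 40 mm (distance of any of jar, tubs, brush from where it was at the start of the episode above 0.04 m).
It fails at once if another stamp is taken out or pushed more than 50 mm (distance of any of stamp_square, stamp_oblong from where it was at the start of the episode above 0.05 m).
It also fails if it takes over 64 s, if anything falls off the work surface, if the arm or the gripper's body presses on something with over 40 N, if the wrist force passes 120 N, or if a joint passes its speed limit or range.

## Working session

There is one attempt and no reset: what is moved stays moved. The work goes in short steps, Python scripts to look and compute and a tool call to move; the robot and the scene stay as the last step left them, time stands still between calls to the robot, and variables do not carry over. Pictures are saved under pics/ and viewed, at most 10 in all, crops included, and the job is handed in when it is done.

Besides the shell and the picture viewer there is one more tool, called by a JSON object that holds its "op" and its "data", one argument or row to a line. play_rows: Moves the arm, as the interface text tells. Its arguments: {"type":"object","properties":{"increments":{"type":"string"},"grip_force":{"type":"number"}},"required":["increments"]}

```bash
mkdir -p pics
python3 - <<'E'
from station import arm, viewer
import cv2,numpy as np
s=arm.read_state();print({k:np.round(v,3) for k,v in s.items()})
for n in("scene","top","wrist"):
    cv2.imwrite(f"pics/{n}0.png",viewer.capture(n));p=viewer.camera_params(n)
    for k,v in p.items(): print(n,k,np.round(v,4).tolist())
E
```

```text
{'time': np.float64(0.0), 'qpos': array([ 1.171,  0.481,  1.597, -0.   ,  1.065, -0.047]), 'dq': array([-0.   , -0.001,  0.002, -0.001,  0.001, -0.001]), 'effort': array([ 6.0000e-03, -9.5064e+01, -4.3019e+01,  0.0000e+00,  1.2000e-02,
       -0.0000e+00]), 'ee_pos': array([0.224, 0.61 , 0.231]), 'ee_rot': array([-0.   ,  0.175,  0.984, -0.001]), 'ft_force': array([-0.486,  0.638, -0.026]), 'ft_torque': array([0.028, 0.003, 0.019]), 'gripper_force': np.float64(0.0), 'finger_gap': np.float64(0.086)}
scene camera_matrix [[403.8536, 0.0, 278.5192], [0.0, 403.8536, 215.632], [0.0, 0.0, 1.0]]
scene k1 -0.0768
scene R [[-0.8028, 0.5962, -0.0132], [0.5079, 0.6721, -0.5388], [-0.3124, -0.4392, -0.8423]]
scene t [0.4353, -0.237, 1.5341]
top camera_matrix [[450.4806, 0.0, 279.2906], [0.0, 450.4806, 216.777], [0.0, 0.0, 1.0]]
top k1 -0.0571
top R [[-0.0027, -1.0, -0.0019], [-0.9875, 0.003, -0.1577], [0.1577, 0.0015, -0.9875]]
top t [0.0319, 0.5741, 1.3716]
wrist camera_matrix [[357.9126, 0.0, 279.9145], [0.0, 357.9126, 211.6047], [0.0, 0.0, 1.0]]
wrist k1 -0.0466
wrist T_tool_cam [[0.0004, -0.9584, -0.2853, 0.0727], [1.0, 0.0005, -0.0003, -0.0002], [0.0005, -0.2853, 0.9584, -0.1421], [0.0, 0.0, 0.0, 1.0]]
```

Run:
```python
import cv2,numpy as np
a=cv2.imread("pics/scene0.png");b=cv2.imread("pics/top0.png")
cv2.imwrite("pics/a.png",cv2.resize(a,(800,600),interpolation=cv2.INTER_CUBIC));cv2.imwrite("pics/b.png",cv2.resize(b,(800,600),interpolation=cv2.INTER_CUBIC))
```

```text
(no output)
```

View pics/a.png

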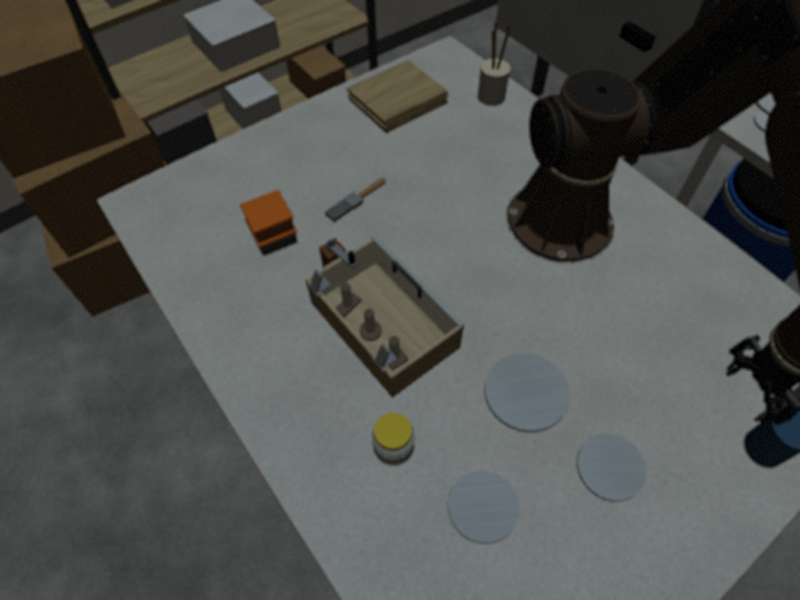

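View pics/b.png

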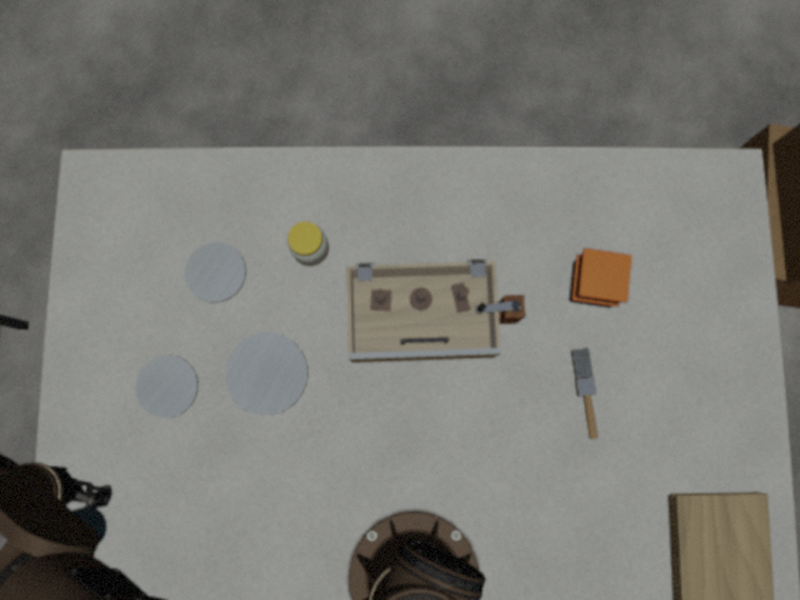

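The scene and top views show the chest near (422,312) in the 800x600 top picture. The middle stamp looks round at (422,299). The lever knob is at (481,309), the lid handle at (425,341) and the largest wheel at (267,373). I'll enlarge the chest in both views.

```bash
cat > h.py <<'E'
from station import arm, viewer
import cv2,numpy as np
from scipy.spatial.transform import Rotation as Rot
def pose(s=None):
    s=s or arm.read_state(); T=np.eye(4); q=s["ee_rot"]
    T[:3,:3]=Rot.from_quat([q[1],q[2],q[3],q[0]]).as_matrix(); T[:3,3]=s["ee_pos"]; return T
def ray(n,uv,T=None):
    p=viewer.camera_params(n)
    d=cv2.undistortPoints(np.array([[uv]],float),np.array(p["camera_matrix"]),np.array([p["k1"],0,0,0,0],float))[0,0]
    d=np.array([d[0],d[1],1.])
    if n=="wrist":
        W=T@np.array(p["T_tool_cam"]); return W[:3,3],W[:3,:3]@d
    R=np.array(p["R"]);t=np.array(p["t"]);return -R.T@t,R.T@d
def plane(n,uv,z,T=None):
    o,d=ray(n,uv,T); return o+d*(z-o[2])/d[2]
def tri(*rays):
    A=np.zeros((3,3));b=np.zeros(3)
    for o,d in rays:
        d=d/np.linalg.norm(d);P=np.eye(3)-np.outer(d,d);A+=P;b+=P@o
    X=np.linalg.solve(A,b)
    return X,[float(np.linalg.norm(np.cross(X-o,d/np.linalg.norm(d)))) for o,d in rays]
def proj(n,X,T=None):
    p=viewer.camera_params(n)
    if n=="wrist":
        W=np.linalg.inv(T@np.array(p["T_tool_cam"]));R,t=W[:3,:3],W[:3,3]
    else: R,t=np.array(p["R"]),np.array(p["t"])
    return cv2.projectPoints(np.array([X],float),cv2.Rodrigues(R)[0],t,np.array(p["camera_matrix"]),np.array([p["k1"],0,0,0,0],float))[0][0,0]
E
python3 - <<'E'
from h import *
a=cv2.imread("pics/top0.png")[170:260,235:375];b=cv2.imread("pics/scene0.png")[160:280,205:335]
a=np.clip(cv2.resize(a,(800,514),interpolation=2)*1.6,0,255).astype(np.uint8);b=np.clip(cv2.resize(b,(650,600),interpolation=2)*1.8,0,255).astype(np.uint8)
cv2.imwrite("pics/ca.png",a);cv2.imwrite("pics/cb.png",b)
E
```

```text
(no output)
```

View pics/ca.png

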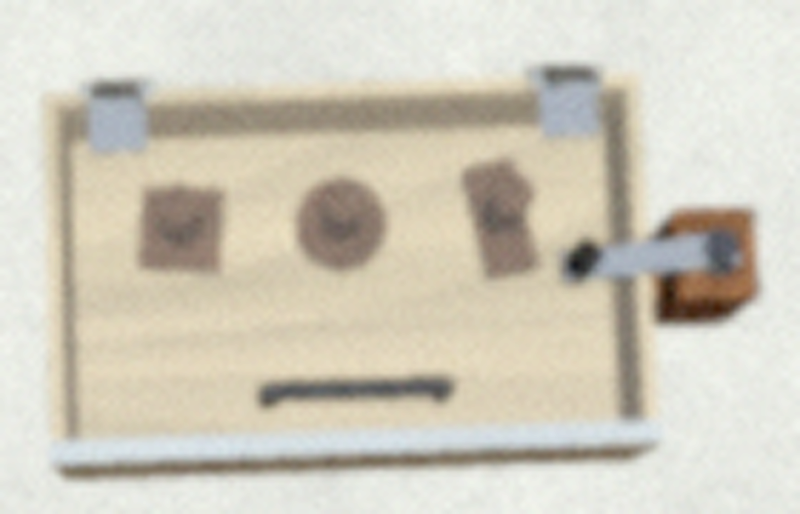

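View pics/cb.png

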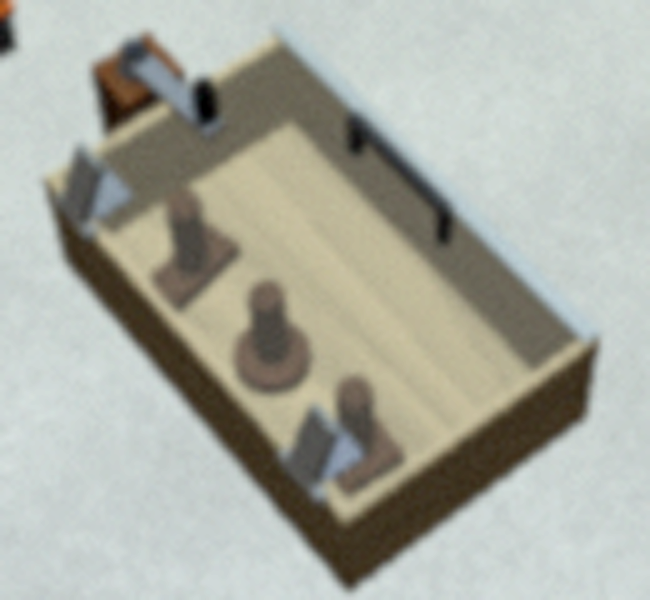

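The crops show the round stamp in the middle: foot at (341,224) in the top crop and (272,357) in the scene crop. The knob is at (582,258) and (205,85). The handle bar runs from (262,390) to (448,386) and from (357,120) to (445,212). Next I triangulate.

Run:
```python
from h import *
np.set_printoptions(precision=4,suppress=True)
tp=lambda x,y:(x/5.714+235-.4,y/5.714+170-.4); sc=lambda x,y:(x/5+205-.4,y/5+160-.4)
pts={"knobtop":((582,256),(206,86)),"pivot":((722,250),(136,48)),"handR":((448,384),(355,120)),"handL":((262,390),(446,210)),
"stemtop":((342,218),(267,288)),"foot":((341,224),(272,355)),"cornFR":((655,433),(283,30)),"cornFL":((55,448),(597,340)),"cornBR":((632,84),(50,180)),"cornBL":((48,98),(347,520))}
for k,(a,b) in pts.items(): print(k,*tri(ray("top",tp(*a)),ray("scene",sc(*b))))
for n,z in(("top",.05),("scene",.05)):
    im=cv2.imread(f"pics/{n}0.png");hsv=cv2.cvtColor(im,cv2.COLOR_BGR2HSV).astype(int)
    seed=(187,261) if n=="top" else (369,274)
    c=cv2.medianBlur(im,5).astype(int); m=(c[...,0]-c[...,2]>14).astype(np.uint8)
    m=cv2.morphologyEx(m,cv2.MORPH_OPEN,np.ones((5,5)))
    nn,l,st,ce=cv2.connectedComponentsWithStats(m)
    for i in range(1,nn):
        if st[i,4]>600:
            print(n,st[i],ce[i].round(1),plane(n,ce[i],z))
```

```text
knobtop [ 0.5654 -0.1379  0.151 ] [0.0020456883475082985, 0.0020456883475083038]
pivot [ 0.5732 -0.215   0.1199] [0.0017401416519315764, 0.0017401416519314576]
handR [ 0.5004 -0.0685  0.1367] [0.0004019211073964572, 0.00040192110739643204]
handL [0.498  0.0257 0.1415] [0.0017836669828797589, 0.0017836669828797166]
stemtop [ 0.5995 -0.0203  0.0887] [0.005961366316437344, 0.005961366316437397]
foot [ 0.6063 -0.0193  0.0148] [0.0017761348371592412, 0.0017761348371593026]
cornFR [ 0.4788 -0.1797  0.1036] [0.0015587445523106724, 0.001558744552310648]
cornFL [0.4696 0.1362 0.105 ] [0.001577552867651565, 0.0015775528676514492]
cornBR [ 0.6691 -0.1747  0.094 ] [0.0026617557458803024, 0.0026617557458804373]
cornBL [0.6604 0.1406 0.0962] [0.0010064810173568792, 0.0010064810173569328]
scene [ 495  139   61   55 1071] [525.8 168.4] [-0.3078  0.3689  0.05  ]
scene [ 341  261   56   39 1444] [366.8 281.7] [0.4628 0.3365 0.05  ]
scene [ 406  305   37   44 1145] [423.1 327.9] [0.4323 0.5374 0.05  ]
scene [ 314  331   49   50 1851] [338.3 354.4] [0.6708 0.447  0.05  ]
```

```bash
cat >> h.py <<'E'
np.set_printoptions(precision=4,suppress=True)
def ori(a,lean=0):
    """tool down, tool y at world angle a (deg); lean = body leans by this many deg towards tool +x"""
    a=np.radians(a); y=np.array([np.cos(a),np.sin(a),0]);z=np.array([0,0,-1.]);x=np.cross(y,z)
    return np.c_[x,y,z]@Rot.from_euler('y',-lean,degrees=True).as_matrix()
def go(P,R,T=None):
    T=pose() if T is None else T
    d=T[:3,:3].T@(np.array(P)-T[:3,3]); r=np.degrees(Rot.from_matrix(T[:3,:3].T@R).as_rotvec())
    print("shift mm",(d*1000).round(1),"len",round(1000*np.linalg.norm(d)),"turn",r.round(2),"rows",round(max(np.linalg.norm(d)/.0417,np.linalg.norm(r)/7.16),1))
E
python3 - <<'E'
from h import *
print(ori(90,35)[:,2])
im=cv2.imread("pics/top0.png");g=cv2.medianBlur(im,5)
roi=g[215:305,140:235].astype(int)
bg=np.median(g[300:330,250:330].reshape(-1,3),axis=0);print(bg,g[261,187])
m=(np.abs(roi-bg).sum(2)>14).astype(np.uint8);m=(roi[...,0]-roi[...,2]>(bg[0]-bg[2])+5).astype(np.uint8)
m=cv2.morphologyEx(m,cv2.MORPH_CLOSE,np.ones((5,5)));m=cv2.morphologyEx(m,cv2.MORPH_OPEN,np.ones((5,5)))
c=max(cv2.findContours(m,0,1)[0],key=cv2.contourArea);(x,y),r=cv2.minEnclosingCircle(c);e=cv2.fitEllipse(c);print(cv2.contourArea(c),x+140,y+215,r,e)
W1=(e[0][0]+140,e[0][1]+215)
for z in(.04,.05):print(plane("top",W1,z))
im=cv2.medianBlur(cv2.imread("pics/scene0.png"),5).astype(int);roi=im[235:315,325:415]
m=(roi[...,0]-roi[...,2]>9).astype(np.uint8);print(im[350,300],im[274,369])
m=cv2.morphologyEx(m,cv2.MORPH_CLOSE,np.ones((5,5)));m=cv2.morphologyEx(m,cv2.MORPH_OPEN,np.ones((5,5)))
c=max(cv2.findContours(m,0,1)[0],key=cv2.contourArea);e=cv2.fitEllipse(cv2.convexHull(c));print(cv2.contourArea(c),e)
W2=(e[0][0]+325,e[0][1]+235);print(plane("scene",W2,.05),tri(ray("top",W1),ray("scene",W2)))
go([.45,.2,.26],ori(60)); go([.565,-.138,.26],ori(45))
E
```

```text
[ 0.5736 -0.     -0.8192]
[143. 147. 145.] [139 136 130]
2567.5 186.28244400024414 261.0750617980957 29.598922729492188 ((46.3791389465332, 46.41423416137695), (56.45076370239258, 57.950870513916016), 50.89046859741211)
[0.4349 0.3205 0.04  ]
[0.4343 0.3185 0.05  ]
[117 117 111] [112 107  97]
2432.0 ((43.34622573852539, 39.36677169799805), (53.25666427612305, 60.83913803100586), 112.09619140625)
[0.4428 0.3219 0.05  ] (array([0.436 , 0.32  , 0.0372]), [0.001422111773738934, 0.0014221117737387955])
shift mm [-353.2 -306.5  -28.9] len 469 turn [-0.05  0.    9.78] rows 11.2
shift mm [-577.9 -583.9  -28.6] len 822 turn [-0.05  0.01 24.78] rows 19.7
```

{"op": "play_rows", "data": {
  "increments": "-0.02 -0.02 -0.01 0 0 1 1;-0.05 -0.05 -0.02 0 0 2 1;-0.08 -0.08 -0.028 0 0 4 1;-0.11 -0.11 -0.028 0 0 6 1;-0.14 -0.14 -0.028 0 0 8 1;-0.17 -0.17 -0.028 0 0 10 1;-0.2 -0.2 -0.028 0 0 12 1;-0.23 -0.23 -0.028 0 0 14 1"
}}

```text
time: 0.82
ee_pos: [0.3581, 0.3193, 0.2593]
ee_rot: [0.0, 0.295, 0.956, -0.0]
ft_force: [1.0, 0.5, 0.7]
finger_gap: 0.0854
gripper_force: 0.0
```

{"op": "play_rows", "data": {
  "increments": "-0.03 -0.02 0 0 0 1 1;-0.06 -0.04 0 0 0 2 1;-0.09 -0.06 0 0 0 3 1;-0.12 -0.08 0 0 0 5 1;-0.15 -0.10 0 0 0 7 1;-0.18 -0.12 0 0 0 8 1;-0.21 -0.14 0 0 0 9 1;-0.23 -0.16 0 0 0 11 1"
}}

```text
time: 1.48
ee_pos: [0.4594, 0.0573, 0.2594]
ee_rot: [0.0, 0.385, 0.923, 0.0]
ft_force: [0.0, 0.2, -0.7]
finger_gap: 0.0851
gripper_force: 0.0
```

Run:
```python
from h import *
print(pose(),arm.read_state()["time"],arm.read_state()["qpos"])
go([.545,-.11,.24],ori(45))
```

```text
[[-0.7037  0.7105  0.0009  0.4594]
 [ 0.7105  0.7037 -0.0002  0.0573]
 [-0.0008  0.0005 -1.      0.2594]
 [ 0.      0.      0.      1.    ]] 1.4833 [ 0.0587  0.184   1.9735 -0.0003  0.9833 -0.7217]
shift mm [-179.1  -56.9   19.5] len 189 turn [ 0.03  0.04 -0.28] rows 4.5
```

Run:
```python
from h import *
np.save("T1.npy",pose());cv2.imwrite("pics/w1.png",viewer.capture("wrist"))
```

{"op": "play_rows", "data": {
  "increments": "-0.03 -0.01 0.003 0 0 0 1;-0.06 -0.02 0.006 0 0 0 1;-0.09 -0.03 0.01 0 0 0 1;-0.12 -0.04 0.014 0 0 0 1;-0.15 -0.05 0.017 0 0 0 1;-0.17 -0.056 0.02 0 0 0 1;-0.18 -0.056 0.02 0 0 0 1;-0.18 -0.056 0.02 0 0 0 1"
}}

```text
time: 2.2
ee_pos: [0.5461, -0.109, 0.2389]
ee_rot: [-0.0, 0.385, 0.923, -0.0]
ft_force: [-1.1, 0.1, 0.0]
finger_gap: 0.0851
gripper_force: 0.0
```

Run:
```python
from h import *
T=pose();np.save("T2.npy",T);print(T);b=viewer.capture("wrist");cv2.imwrite("pics/w2.png",b)
a=cv2.imread("pics/w1.png")
v=np.hstack([cv2.resize(i,(400,300),interpolation=3) for i in(a,b)])
cv2.imwrite("pics/w12.png",np.clip(np.vstack([v,])*1.5,0,255).astype(np.uint8))
cv2.imwrite("pics/w2b.png",np.clip(cv2.resize(b,(800,600),interpolation=2)*1.5,0,255).astype(np.uint8))
```

```text
[[-0.7031  0.711  -0.0001  0.5461]
 [ 0.711   0.7031 -0.     -0.109 ]
 [ 0.     -0.0001 -1.      0.2389]
 [ 0.      0.      0.      1.    ]]
```

View pics/w12.png

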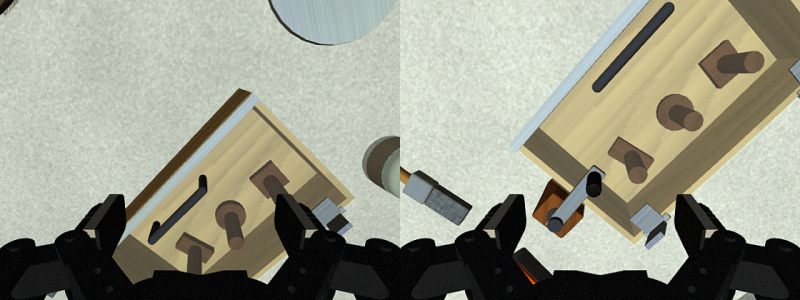

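The left view (w1) shows the handle and the round stamp. The right view (w2) shows the knob near (594,182), the round stamp near (678,112) and the handle from (597,87) to (670,7). I'll refine these numerically.

Run:
```python
from h import *
T1=np.load("T1.npy");T2=np.load("T2.npy");s=1.4
pred=proj("wrist",[.5654,-.1379,.151],T2);print("knob pred",pred, "base",proj("wrist",[.5654,-.1379,.116],T2))
b=cv2.imread("pics/w2.png")
m=(b.max(2)<28).astype(np.uint8); x0,y0=255,225
c=m[y0:285,x0:300];n,l,st,ce=cv2.connectedComponentsWithStats(c);print(st[1:],ce[1:]+[x0,y0])
tp=lambda x,y:(x/5.714+235-.4,y/5.714+170-.4)
# handle, both wrist views
H={}
for k,T,roi in(("w1",T1,(200,235,300,345)),("w2",T2,(265,0,390,135))):
    im=cv2.imread(f"pics/{k}.png");r=im[roi[1]:roi[3],roi[0]:roi[2]];m=(r.max(2)<50).astype(np.uint8)
    n,l,st,ce=cv2.connectedComponentsWithStats(m);i=1+np.argmax(st[1:,4]);
    cc=max(cv2.findContours((l==i).astype(np.uint8),0,1)[0],key=cv2.contourArea);print(k,st[i],ce[i]+roi[:2],cv2.minAreaRect(cc))
    for z in(.13,.14):print(plane("wrist",ce[i]+roi[:2],z,T))
cv2.imwrite("pics/kc.png",np.hstack([np.clip(cv2.resize(b[215:315,235:335],(400,400),interpolation=2)*1.8,0,255).astype(np.uint8),np.clip(cv2.resize(b[110:210,330:430],(400,400),interpolation=2)*1.8,0,255).astype(np.uint8)]))
```

```text
knob pred [270.9492 263.7185] base [272.0108 245.0361]
[[ 16   7  16  11  19]
 [  6  15  21  36 646]] [[278.7368 236.6316]
 [271.1997 257.9752]]
w1 [   7   10   83   97 1608] [249.0137 297.398 ] ((48.2500114440918, 58.75), (22.62741470336914, 122.32946014404297), 45.0)
[ 0.5003 -0.0219  0.13  ]
[ 0.4969 -0.0171  0.14  ]
w2 [   4    3  115  126 2332] [326.9365  64.922 ] ((61.31915283203125, 65.8369369506836), (16.132164001464844, 163.74452209472656), 42.0390625)
[ 0.4986 -0.0175  0.13  ]
[ 0.4985 -0.0191  0.14  ]
```

View pics/kc.png

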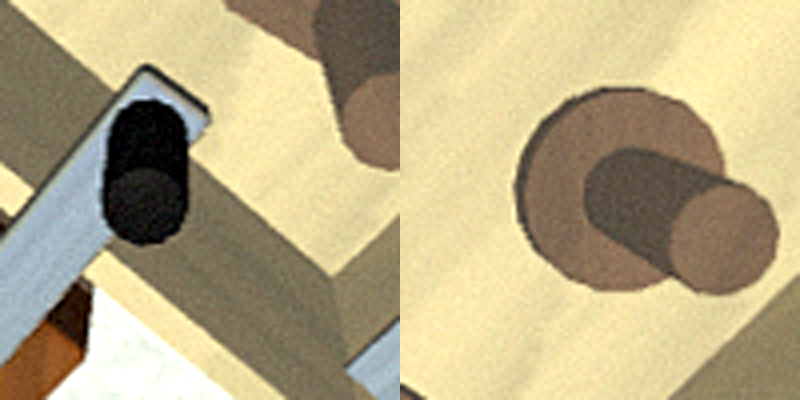

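The knob's top is at pixel (271.4,266.2), the round stem's top at (411,169.2) and the foot at (385.7,157.5). The foot is clearly round.

Run:
```python
from h import *
T1=np.load("T1.npy");T2=np.load("T2.npy")
tp=lambda x,y:(x/5.714+235-.4,y/5.714+170-.4); sc=lambda x,y:(x/5+205-.4,y/5+160-.4)
k=ray("wrist",(271.4,266.2),T2)
print("knob",plane("wrist",(271.4,266.2),.151,T2),tri(k,ray("top",tp(582,256)),ray("scene",sc(206,86))))
print("stem",plane("wrist",(411,169.2),.093,T2),tri(ray("wrist",(411,169.2),T2),ray("wrist",(331.5,341),T1),ray("scene",sc(267,288))))
print("foot",plane("wrist",(385.7,157.5),.022,T2),tri(ray("wrist",(385.7,157.5),T2),ray("top",tp(341,224)),ray("scene",sc(272,355))))
a=cv2.imread("pics/w1.png")
# wheel seen in w1: edge points -> circle at z=.05
m=(a.astype(int)[...,0]-a.astype(int)[...,2]>12).astype(np.uint8);m[:, :360]=0;m[75:]=0
c=max(cv2.findContours(cv2.morphologyEx(m,cv2.MORPH_OPEN,np.ones((5,5))),0,1)[0],key=cv2.contourArea)[:,0]
p=np.array([plane("wrist",q,.05,T1)[:2] for q in c if 2<q[1]<72 and 362<q[0]<557]);A=np.c_[2*p,np.ones(len(p))];x=np.linalg.lstsq(A,(p**2).sum(1),rcond=None)[0];print("wheel",x[:2],np.sqrt(x[2]+x[0]**2+x[1]**2),len(p))
go([.565,-.138,.19],ori(45)); go([.565,-.138,.122],ori(45))
```

```text
knob [ 0.567 -0.139  0.151] (array([ 0.5658, -0.1378,  0.1521]), [0.0010463569677599475, 0.002575213756577061, 0.0015870817927860865])
stem [ 0.6058 -0.0177  0.093 ] (array([ 0.6054, -0.0183,  0.0959]), [0.000721143009179178, 0.00200078600107974, 0.0024101274614897463])
foot [ 0.6057 -0.0184  0.022 ] (array([ 0.6067, -0.0185,  0.0168]), [0.0008776096995610121, 0.002091468131560127, 0.0017878451735598149])
wheel [0.4257 0.2367] 0.009898547703465923 99
shift mm [-35.4  -7.2  48.9] len 61 turn [-0.01 -0.04 -0.28] rows 1.5
shift mm [-35.4  -7.2 116.9] len 122 turn [-0.01 -0.04 -0.28] rows 2.9
```

{"op": "play_rows", "data": {
  "increments": "-0.02 -0.004 0 0 0 0 1;-0.036 -0.007 0.02 0 0 0 1;-0.036 -0.007 0.05 0 0 0 1;-0.036 -0.007 0.08 0 0 0 1;-0.036 -0.007 0.1 0 0 0 1;-0.036 -0.007 0.117 0 0 0 1;-0.036 -0.007 0.117 0 0 0 1;-0.036 -0.007 0.117 0 0 0 1"
}}

```text
time: 2.92
ee_pos: [0.5649, -0.1368, 0.1223]
ee_rot: [-0.001, 0.384, 0.923, -0.0]
ft_force: [-0.6, -0.2, 0.3]
finger_gap: 0.0854
gripper_force: 0.0
```

{"op": "play_rows", "data": {
  "increments": "0 0 0 0 0 0 0.1;0 0 0 0 0 0 0;0 0 0 0 0 0 0;0 0 0 0 0 0 0;0 0 0 0 0 0 0;0 0 0 0 0 0 0;0 0 0 0 0 0 0;0 0 0 0 0 0 0",
  "grip_force": 50
}}

```text
time: 3.58
ee_pos: [0.5658, -0.1382, 0.1227]
ee_rot: [0.0, 0.384, 0.923, 0.0]
ft_force: [-1.4, 1.4, 6.1]
finger_gap: 0.0141
gripper_force: 48.6
```

Run:
```python
from h import *
T=pose();print(T[:3,3],arm.read_state()["ft_force"])
pv=np.array([.5735,-.214]);k=T[:2,3];r=k-pv;print(r,np.linalg.norm(r))
for a in np.arange(.1,1.81,.1):
    c,s=np.cos(a),np.sin(a);p=pv+np.array([[c,-s],[s,c]])@r
    d=T[:3,:3].T@np.r_[p-k,0];print(round(a,1),(d*1000).round(1)[:2])
```

```text
[ 0.5658 -0.1382  0.1227] [-1.3595  1.4297  6.064 ]
[-0.0077  0.0758] 0.0762274283889606
0.1 [ 4.5 -6.2]
0.2 [  8.3 -12.7]
0.3 [ 11.5 -19.7]
0.4 [ 14.  -26.9]
0.5 [ 15.7 -34.3]
0.6 [ 16.7 -41.8]
0.7 [ 17.  -49.5]
0.8 [ 16.4 -57.1]
0.9 [ 15.1 -64.6]
1.0 [ 13.1 -71.9]
1.1 [ 10.4 -79. ]
1.2 [  6.9 -85.8]
1.3 [  2.8 -92.2]
1.4 [ -1.9 -98.2]
1.5 [  -7.2 -103.7]
1.6 [ -13.1 -108.6]
1.7 [ -19.3 -112.9]
1.8 [ -26.  -116.6]
```

{"op": "play_rows", "data": {
  "increments": "0.0045 -0.006 0 0 0 0 0;0.0085 -0.013 0 0 0 0 0;0.0115 -0.02 0 0 0 0 0;0.014 -0.027 0 0 0 0 0;0.016 -0.034 0 0 0 0 0;0.0165 -0.042 0 0 0 0 0;0.017 -0.05 0 0 0 0 0;0.0165 -0.057 0 0 0 0 0"
}}

```text
time: 4.25
ee_pos: [0.513, -0.1661, 0.1226]
ee_rot: [-0.0, 0.384, 0.923, 0.0]
ft_force: [-3.3, 7.1, 3.3]
finger_gap: 0.0145
gripper_force: 49.7
```

{"op": "play_rows", "data": {
  "increments": "-0.0015 -0.0075 0 0 0 0 0;-0.0035 -0.015 0 0 0 0 0;-0.006 -0.022 0 0 0 0 0;-0.0095 -0.029 0 0 0 0 0;-0.0135 -0.035 0 0 0 0 0;-0.0185 -0.041 0 0 0 0 0;-0.0235 -0.0465 0 0 0 0 0;-0.0285 -0.051 0 0 0 0 0"
}}

```text
time: 4.92
ee_pos: [0.4973, -0.2229, 0.1224]
ee_rot: [-0.0, 0.384, 0.923, 0.0]
ft_force: [-7.6, 36.6, 10.8]
finger_gap: 0.0146
gripper_force: 50.5
```

Run:
```python
from h import *
T=pose();s=arm.read_state();print(T[:3,3],s["ft_force"],s["finger_gap"]);r=T[:2,3]-[.5735,-.214];print(np.linalg.norm(r),np.arctan2(-r[0],r[1])-.028)
```

```text
[ 0.4973 -0.2229  0.1224] [-7.5527 36.5766 10.7716] 0.0146472939529672
0.07674438775604561 1.6592138851775675
```

{"op": "play_rows", "data": {
  "increments": "0 0.002 0 0 0 0 1;0 0.002 0 0 0 0 1;0 0.002 0 0 0 0 1;0 0.002 -0.01 0 0 0 1;0 0.002 -0.04 0 0 0 1;0 0.002 -0.07 0 0 0 1;0 0.002 -0.1 0 0 0 1;0 0.002 -0.1 0 0 0 1"
}}

```text
time: 5.58
ee_pos: [0.5012, -0.2226, 0.2284]
ee_rot: [0.004, 0.384, 0.923, -0.0]
ft_force: [1.9, -1.9, 0.4]
finger_gap: 0.0853
gripper_force: 0.0
```

Run:
```python
from h import *
T=pose();s=arm.read_state();print(T[:3,3],s["ft_force"],s["finger_gap"])
go([.4985,-.019,.20],ori(1.6));go([.4985,-.019,.121],ori(1.6))
```

```text
[ 0.5012 -0.2226  0.2284] [ 1.8809 -1.8909  0.4382] 0.08528208640608695
shift mm [146.6 141.4  27.6] len 206 turn [ 0.29  0.36 43.2 ] rows 6.0
shift mm [147.2 141.3 106.6] len 230 turn [ 0.29  0.36 43.2 ] rows 6.0
```

{"op": "play_rows", "data": {
  "increments": "0.02 0.02 0.003 0 0 6 1;0.045 0.042 0.006 0 0 13 1;0.07 0.067 0.01 0 0 20 1;0.095 0.091 0.015 0 0 27 1;0.12 0.116 0.02 0 0 34 1;0.142 0.137 0.025 0 0 40 1;0.146 0.141 0.028 0 0 43.2 1;0.146 0.141 0.028 0 0 43.2 1"
}}

```text
time: 6.25
ee_pos: [0.4955, -0.0161, 0.1944]
ee_rot: [-0.0, 0.698, 0.716, -0.0]
ft_force: [-0.1, 0.2, -0.1]
finger_gap: 0.0856
gripper_force: 0.0
```

Run:
```python
from h import *
T=pose();np.save("T3.npy",T);print(T[:3,3]);b=viewer.capture("wrist");cv2.imwrite("pics/w3.png",b)
t=viewer.capture("top");cv2.imwrite("pics/top3.png",t)
cv2.imwrite("pics/v3.png",np.clip(np.hstack([b[:,:],cv2.resize(t[165:270,230:370],(560,420),interpolation=2)])[:, :]*1.5,0,255).astype(np.uint8)[::1,::1])
v=cv2.imread("pics/v3.png");cv2.imwrite("pics/v3.png",cv2.resize(v,(800,300),interpolation=3))
print(proj("wrist",[.4985,-.019,.14],T))
go([.4985,-.019,.121],ori(1.6))
```

```text
[ 0.4955 -0.0161  0.1944]
[285.3547 239.0375]
shift mm [-0.8  2.3 73.8] len 74 turn [0.02 0.02 0.21] rows 1.8
```

View pics/v3.png

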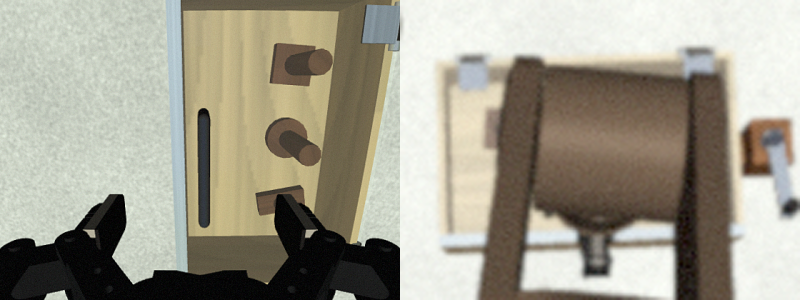

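The left panel shows the handle bar centred at (204,167), which matches the prediction. The right panel shows the lever swung fully round at (785,170).

{"op": "play_rows", "data": {
  "increments": "0 0.002 0.01 0 0 0 1;0 0.002 0.03 0 0 0 1;0 0.002 0.05 0 0 0 1;0 0.002 0.065 0 0 0 1;0 0.002 0.074 0 0 0 1;0 0.002 0.074 0 0 0 0;0 0.002 0.074 0 0 0 0;0 0.002 0.074 0 0 0 0",
  "grip_force": 60
}}

```text
time: 7.02
ee_pos: [0.4986, -0.0188, 0.1209]
ee_rot: [0.0, 0.697, 0.717, 0.0]
ft_force: [0.4, -0.1, 0.3]
finger_gap: 0.0516
gripper_force: 0.0
```

{"op": "play_rows", "data": {
  "increments": "0 0 0 0 0 0 0;0 0 0 0 0 0 0;0 0 0 0 0 0 0;0 0 0 0 0 0 0;0 0 0 0 0 0 0;0 0 0 0 0 0 0;0 0 0 0 0 0 0;0 0 0 0 0 0 0"
}}

```text
time: 7.68
ee_pos: [0.4987, -0.0184, 0.1209]
ee_rot: [0.001, 0.697, 0.717, 0.0]
ft_force: [0.2, 0.1, 7.9]
finger_gap: 0.008
gripper_force: 58.5
```

Run:
```python
from h import *
T=pose();s=arm.read_state();print(T,s["ft_force"],s["finger_gap"])
G=T[:3,3]+.019*np.array([0,0,1]);ux=np.array([np.cos(.028),np.sin(.028),0])
print("grasp",G)
r0=np.array([-.170,.040])
for a in np.arange(.1,1.21,.05)[1::2]:
    c,s=np.cos(a),np.sin(a); r=np.array([r0[0]*c+r0[1]*s,-r0[0]*s+r0[1]*c])-r0
    d=T[:3,:3].T@(ux*r[0]+[0,0,r[1]]);print(round(a,2),(d*1000).round(1))
```

```text
[[-0.0279  0.9996  0.0014  0.4987]
 [ 0.9996  0.0279 -0.0002 -0.0184]
 [-0.0002  0.0014 -1.      0.1209]
 [ 0.      0.      0.      1.    ]] [0.2214 0.1017 7.9184] 0.008024316794567044
grasp [ 0.4987 -0.0184  0.1399]
0.15 [ -0.    7.9 -24.9]
0.25 [ -0.   15.2 -40.8]
0.35 [ -0.   24.1 -55.8]
0.45 [ -0.   34.4 -69.9]
0.55 [ -0.   46.1 -82.9]
0.65 [ -0.   59.  -94.6]
0.75 [  -0.   73. -105.]
0.85 [  -0.   88. -114.]
0.95 [  -0.   103.8 -121.4]
1.05 [  -0.   120.3 -127.2]
1.15 [  -0.   137.3 -131.3]
```

{"op": "play_rows", "data": {
  "increments": "0 0.002 -0.008 0 0 0 0;0 0.008 -0.025 0 0 0 0;0 0.015 -0.041 0 0 0 0;0 0.024 -0.056 0 0 0 0;0 0.034 -0.07 0 0 0 0;0 0.046 -0.083 0 0 0 0;0 0.059 -0.0945 0 0 0 0;0 0.073 -0.105 0 0 0 0"
}}

```text
time: 8.35
ee_pos: [0.5674, -0.0161, 0.226]
ee_rot: [-0.003, 0.697, 0.717, -0.003]
ft_force: [-20.8, 1.0, 16.1]
finger_gap: 0.008
gripper_force: 59.9
```

{"op": "play_rows", "data": {
  "increments": "0 0.015 -0.009 0 0 0 0;0 0.031 -0.0165 0 0 0 0;0 0.047 -0.022 0 0 0 0;0 0.056 -0.0245 0 0 0 0;0 0.064 -0.026 0 0 0 0;0 0.068 -0.027 0 0 0 0;0 0.068 -0.027 0 0 0 0;0 0.068 -0.027 0 0 0 0"
}}

```text
time: 9.02
ee_pos: [0.6359, -0.0138, 0.2538]
ee_rot: [-0.002, 0.697, 0.717, -0.002]
ft_force: [-26.5, 3.5, 31.5]
finger_gap: 0.0081
gripper_force: 64.8
```

Run:
```python
from h import *
T=pose();s=arm.read_state();print(T[:3,3],s["ft_force"],s["finger_gap"])
G=T[:3,3]+[0,0,.019]-[.4987+.17,-.0184,.1];print(np.arctan2(G[2],-G[0])-np.arctan2(.04,.17),np.hypot(G[0],G[2]))
```

```text
[ 0.6359 -0.0138  0.2538] [-26.5167   3.4606  31.5494] 0.008120354931087755
1.1520715017595153 0.17590624405348418
```

{"op": "play_rows", "data": {
  "increments": "0 0.001 0 0 0 0 0.3;0 0.001 0 0 0 0 0.3;0 0.001 0 0 0 0 0.3;0 0.001 0 0 0 0 0.3;0 0.001 -0.01 0 0 0 0.3;0 0.001 -0.03 0 0 0 0.3;0 0.001 -0.05 0 0 0 0.3;0 0.001 -0.07 0 0 0 0.3"
}}

```text
time: 9.68
ee_pos: [0.6399, -0.0144, 0.3237]
ee_rot: [-0.0, 0.697, 0.717, -0.0]
ft_force: [0.0, -0.1, -0.2]
finger_gap: 0.0254
gripper_force: 0.0
```

Run:
```python
from h import *
T=pose();s=arm.read_state();print(T[:3,3],s["ft_force"],s["finger_gap"],s["qpos"])
go([.42,-.02,.36],ori(45,15)); go([.42,-.02,.33],ori(91.6,35))
S=np.array([.606,-.018,.073])
for L in(30,35):
    R=ori(91.6,L);z=R[:,2];print(L,"grasp TCP",S+.019*z,"150 back",S+.019*z-.15*z,"250 back",S+.019*z-.25*z)
```

```text
[ 0.6399 -0.0144  0.3237] [ 0.0402 -0.1083 -0.204 ] 0.025402029297226476 [-0.0699  0.3927  1.505  -0.      1.2441 -0.0975]
shift mm [   0.5 -220.   -36.3] len 223 turn [ -5.69 -14.28 -43.16] rows 6.4
shift mm [   0.5 -220.    -6.3] len 220 turn [-27.42 -27.42 -86.95] rows 13.3
30 grasp TCP [ 0.6155 -0.0177  0.0565] 150 back [ 0.5405 -0.0198  0.1864] 250 back [ 0.4905 -0.0212  0.2731]
35 grasp TCP [ 0.6169 -0.0177  0.0574] 150 back [ 0.5309 -0.0201  0.1803] 250 back [ 0.4736 -0.0217  0.2622]
```

{"op": "play_rows", "data": {
  "increments": "0 -0.01 -0.03 0 0 0 0.3;0 -0.045 -0.036 0 0 0 0.3;0 -0.085 -0.036 -1 -1 -5 0.3;0 -0.125 -0.036 -3 -3 -11 0.3;0 -0.165 -0.036 -6 -6 -17 0.3;0 -0.2 -0.036 -8 -8 -24 0.4;0 -0.21 -0.036 -10 -10 -30 0.6;0 -0.21 -0.036 -12 -12 -36 0.7"
}}

```text
time: 10.35
ee_pos: [0.4274, -0.0201, 0.3592]
ee_rot: [0.147, 0.432, 0.89, 0.002]
ft_force: [1.3, -0.7, -0.5]
finger_gap: 0.0572
gripper_force: 0.0
```

Run:
```python
from h import *
T=pose();print(T[:3,3])
R=ori(91.6,33);z=R[:,2];S=np.array([.606,-.018,.073]);P=S-.171*z;print(P);go(P,R)
P=S-.231*z;print(P);go(P,R)
```

```text
[ 0.4274 -0.0201  0.3592]
[ 0.5129 -0.0206  0.2164]
shift mm [-13.2  46.8 159.1] len 166 turn [-15.04 -13.11 -50.74] rows 7.6
[ 0.4802 -0.0215  0.2667]
shift mm [ -7.9  27.7 102.5] len 106 turn [-15.04 -13.11 -50.74] rows 7.6
```

{"op": "play_rows", "data": {
  "increments": "0 0 0.01 -2 -1.6 -6.3 0.7;-0.001 0.003 0.025 -4 -3.3 -12.7 0.7;-0.002 0.007 0.04 -5.5 -5 -19 0.7;-0.003 0.012 0.055 -7.5 -6.5 -25 0.7;-0.005 0.017 0.07 -9.5 -8 -32 0.7;-0.006 0.022 0.085 -11 -10 -38 0.7;-0.008 0.028 0.1 -13 -11.5 -44.5 0.7;-0.008 0.028 0.102 -15 -13 -50.7 0.7"
}}

```text
time: 11.02
ee_pos: [0.4798, -0.0191, 0.2699]
ee_rot: [0.265, 0.052, 0.963, 0.006]
ft_force: [-0.7, 0.4, -0.4]
finger_gap: 0.0598
gripper_force: 0.0
```

Run:
```python
from h import *
T=pose();np.save("T4.npy",T);print(T[:3,3],arm.read_state()["qpos"]);b=viewer.capture("wrist");cv2.imwrite("pics/w4.png",b)
cv2.imwrite("pics/v4.png",np.clip(cv2.resize(b,(800,600),interpolation=2)*1.5,0,255).astype(np.uint8))
print(proj("wrist",[.606,-.018,.093],T)*800/560,proj("wrist",[.606,-.018,.022],T)*800/560)
R=ori(91.6,33);S=np.array([.606,-.018,.073]);go(S-.231*R[:,2],R)
```

```text
[ 0.4798 -0.0191  0.2699] [-0.1511 -0.028   2.3415  0.21    0.3019 -1.7984]
[408.8101 280.9789] [404.3749 219.8738]
shift mm [ 0.5 -2.7  2.7] len 4 turn [-1.7  -2.25 -6.68] rows 1.0
```

View pics/v4.png

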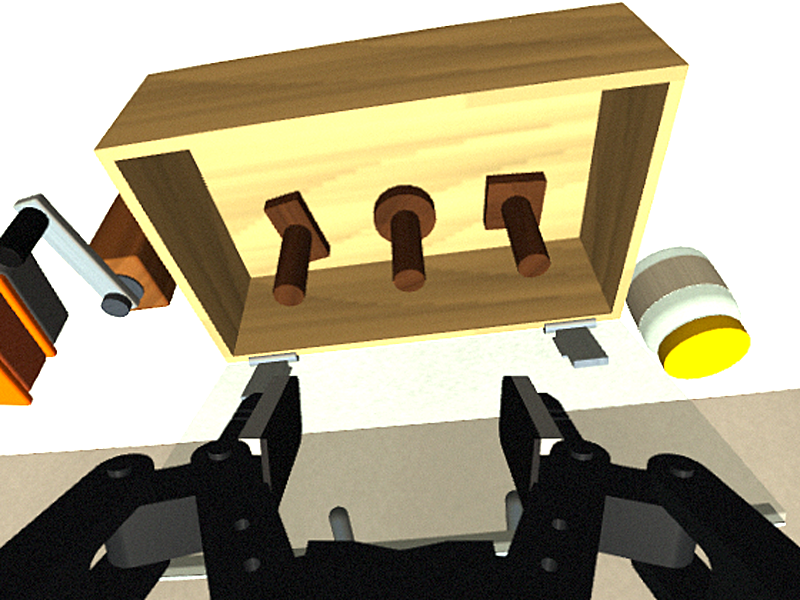

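The wrist view shows the round stamp's top at (408,278), within 3 px of the prediction. The lid is open and the path to the stamp is clear.

Run:
```python
from h import *
R=ori(91.6,33);S=np.array([.606,-.018,.073])
for d in(-.15,-.08,-.03,.019):go(S+d*R[:,2],R)
```

```text
shift mm [-2.5 -0.1 83.6] len 84 turn [-1.7  -2.25 -6.68] rows 2.0
shift mm [ -5.1   2.1 153.5] len 154 turn [-1.7  -2.25 -6.68] rows 3.7
shift mm [ -7.    3.7 203.5] len 204 turn [-1.7  -2.25 -6.68] rows 4.9
shift mm [ -8.9   5.3 252.4] len 253 turn [-1.7  -2.25 -6.68] rows 6.1
```

{"op": "play_rows", "data": {
  "increments": "0 -0.002 0.01 -0.8 -1.1 -3.5 0.75;-0.001 -0.002 0.035 -1.7 -2.2 -6.7 0.75;-0.002 -0.001 0.07 -1.7 -2.2 -6.7 0.75;-0.003 0 0.105 -1.7 -2.2 -6.7 0.75;-0.005 0.001 0.14 -1.7 -2.2 -6.7 0.75;-0.006 0.003 0.17 -1.7 -2.2 -6.7 0.75;-0.007 0.004 0.19 -1.7 -2.2 -6.7 0.75;-0.007 0.004 0.2 -1.7 -2.2 -6.7 0.75"
}}

```text
time: 11.73
ee_pos: [0.5789, -0.0159, 0.1722]
ee_rot: [0.264, -0.002, 0.965, 0.009]
ft_force: [-0.3, -0.7, 0.9]
finger_gap: 0.0643
gripper_force: 0.0
```

Run:
```python
from h import *
T=pose();s=arm.read_state();print(T[:3,3],s["ft_force"],s["qpos"],s["finger_gap"]);b=viewer.capture("wrist");cv2.imwrite("pics/w5.png",b)
R=ori(91.6,33);S=np.array([.606,-.018,.073]);print(proj("wrist",[.606,-.018,.093],T))
go(S+.019*R[:,2],R)
cv2.imwrite("pics/v5.png",np.clip(b*1.5,0,255).astype(np.uint8))
```

```text
[ 0.5789 -0.0159  0.1722] [-0.298  -0.6913  0.8979] [-0.1356  0.308   2.2747  1.2297  0.0921 -2.9152] 0.06431079637912444
[274.6497 195.6852]
shift mm [ 29.   -2.8 115. ] len 119 turn [ 0.17 -2.4  -1.16] rows 2.8
```

View pics/v5.png

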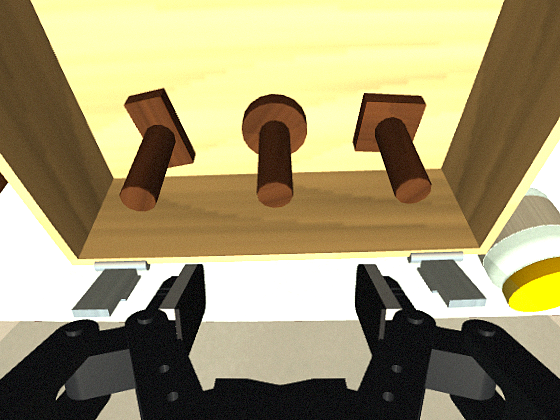

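The wrist is at the j5 limit (singularity: tool aligned with the forearm, j6 at its limit). I'll fit the kinematics from the recorded poses and choose a feasible lean.

```bash
cat > kin.py <<'E'
from h import *
from scipy.optimize import least_squares
Ry=lambda a:Rot.from_euler('y',a).as_matrix()
Rz=lambda a:Rot.from_euler('z',a).as_matrix()
def fk(q,p):
    r0,h,L1,e,L2,Lt=p
    B=Rz(q[0]);A2=B@Ry(q[1]);A3=A2@Ry(q[2])
    P=B@[r0,0,h]+A2@[0,0,L1]+A3@[e,0,L2]
    A6=A3@Rz(q[3])@Ry(q[4])@Rz(q[5])@Rz(np.pi/2)   # tool y radial at q6=0 
    return P+A6@[0,0,Lt],A6
E
python3 - <<'E'
from kin import *
s=arm.read_state();T5=pose(s)
D=[([1.171,.481,1.597,0,1.065,-.047],[.224,.61,.231]),([.0587,.184,1.9735,-.0003,.9833,-.7217],[.4594,.0573,.2594]),([-.0699,.3927,1.505,0,1.2441,-.0975],[.6399,-.0144,.3237]),
([-.1511,-.028,2.3415,.21,.3019,-1.7984],[.4798,-.0191,.2699]),(s["qpos"],s["ee_pos"])]
f=lambda p:np.concatenate([fk(q,p)[0]-x for q,x in D])*1000
best=min((least_squares(f,[a,.5,.5,b,.5,.25]) for a in(0,.1) for b in(0,.05)),key=lambda r:r.cost);print(best.x,best.fun.round(1))
print(fk(D[4][0],best.x)[1],"\n",T5[:3,:3],"\n",fk(D[1][0],best.x)[1])
np.save("p.npy",best.x)
E
```

```text
[-0.0396  0.3938  0.6244  0.058   0.4897  0.4313] [ 28.4 -12.6  -3.6  -9.5 -31.   -2.5   2.9 -30.6   3.4   1.7 -27.2   3.2
  -2.3 -25.1  -0.6]
[[-0.8608 -0.0123  0.5087]
 [-0.0039  0.9998  0.0175]
 [-0.5089  0.0131 -0.8607]] 
 [[-0.8608 -0.0123  0.5087]
 [-0.0039  0.9998  0.0175]
 [-0.5089  0.0131 -0.8607]] 
 [[-0.7037  0.7105  0.0008]
 [ 0.7105  0.7037 -0.0002]
 [-0.0007  0.0004 -1.    ]]
```

```bash
cat > kin.py <<'E'
from h import *
from scipy.optimize import least_squares
Ry=lambda a:Rot.from_euler('y',a).as_matrix()
Rz=lambda a:Rot.from_euler('z',a).as_matrix()
LIM=np.array([[-2.75,2.75],[-.82,2.05],[.23,2.67],[-1.56,4.7],[.09,2.69],[-2.92,2.92]])
def fk(q,p):
    r0,h,L1,e,L2,Lt,d=p
    B=Rz(q[0]);A2=B@Ry(q[1]);A3=A2@Ry(q[2])
    A6=A3@Rz(q[3])@Ry(q[4])@Rz(q[5])@Rz(np.pi/2)
    return B@[r0,d,h]+A2@[0,0,L1]+A3@[e,0,L2]+A6@[0,0,Lt],A6
def ik(P,R,p,q0):
    f=lambda q:np.r_[(fk(q,p)[0]-P)*10,Rot.from_matrix(fk(q,p)[1].T@R).as_rotvec()]
    r=least_squares(f,np.clip(q0,[-9]*6,[9]*6));return r.x,r.cost
E
python3 - <<'E'
from kin import *
s=arm.read_state()
D=[([1.171,.481,1.597,0,1.065,-.047],[.224,.61,.231]),([.0587,.184,1.9735,-.0003,.9833,-.7217],[.4594,.0573,.2594]),([-.0699,.3927,1.505,0,1.2441,-.0975],[.6399,-.0144,.3237]),
([-.1511,-.028,2.3415,.21,.3019,-1.7984],[.4798,-.0191,.2699]),(s["qpos"],s["ee_pos"])]
f=lambda p:np.concatenate([fk(q,p)[0]-x for q,x in D])*1000
b=least_squares(f,[0,.4,.6,.05,.5,.4,.03]);p=b.x;print(p,b.fun.round(1));np.save("p.npy",p)
S=np.array([.606,-.018,.073])
for yaw in (91.6,):
  for L in(15,20,25,30,33,40,45,50):
    R=ori(yaw,L)
    for fl,q0 in(("n",[-.1,.6,2,0,.4,-1.7]),("f",[-.1,.6,2,3.14,.4,1.5])):
      out=[]
      for d in(.019,-.05,-.12,-.19):
        q,c=ik(S+d*R[:,2],R,p,q0)
        out.append(f"{'ok ' if c<1e-6 and (q>LIM[:,0]).all() and (q<LIM[:,1]).all() else 'NO '}{q.round(2)[1:]}")
      print(L,fl,*out)
E
```

```text
[0.0003 0.3167 0.597  0.0324 0.4447 0.3709 0.0305] [ 0.5 -0.4 -0.3  0.2  0.2  0.1  0.   0.2  0.1 -0.1  0.2  0.   0.1  0.1
  0. ]
15 n ok [ 0.58  2.06  0.13  0.25 -1.82] ok [ 0.44  2.06  0.09  0.38 -1.78] ok [ 0.32  2.04  0.07  0.53 -1.76] ok [ 0.2   2.    0.06  0.69 -1.75]
15 f NO [ 0.58  2.06  3.27 -0.25  1.32] NO [ 0.44  2.06  3.23 -0.38  1.36] NO [ 0.32  2.04  3.21 -0.53  1.38] NO [ 0.2   2.    3.2  -0.69  1.39]
20 n ok [ 0.57  2.13  0.44  0.11 -2.13] ok [ 0.43  2.14  0.21  0.23 -1.91] ok [ 0.29  2.13  0.14  0.38 -1.84] ok [ 0.15  2.11  0.1   0.54 -1.81]
20 f NO [ 0.57  2.13  3.58 -0.11  1.01] NO [ 0.43  2.14  3.35 -0.23  1.23] NO [ 0.29  2.13  3.28 -0.38  1.3 ] NO [ 0.15  2.11  3.25 -0.54  1.33]
25 n NO [ 0.57  2.19 -0.8  -0.08 -0.91] NO [ 0.42  2.22  0.8   0.09 -2.5 ] ok [ 0.27  2.23  0.32  0.22 -2.03] ok [ 0.11  2.21  0.2   0.39 -1.91]
25 f NO [0.57 2.19 2.34 0.08 2.24] NO [ 0.42  2.22  3.94 -0.09  0.64] NO [ 0.27  2.23  3.46 -0.22  1.11] NO [ 0.11  2.21  3.34 -0.39  1.23]
30 n NO [ 0.59  2.26 -0.33 -0.24 -1.38] NO [ 0.43  2.31 -0.63 -0.14 -1.09] ok [ 0.26  2.33  1.19  0.1  -2.
[... 548 characters left out ...]
 NO [ 0.11  2.54 -0.74 -0.25 -1.06]
40 f ok [0.66 2.38 2.94 0.6  1.6 ] ok [0.51 2.46 2.89 0.53 1.64] ok [0.32 2.52 2.77 0.41 1.74] ok [0.11 2.54 2.41 0.25 2.08]
45 n NO [ 0.72  2.43 -0.18 -0.79 -1.57] NO [ 0.58  2.53 -0.22 -0.76 -1.56] NO [ 0.41  2.61 -0.29 -0.67 -1.52] NO [ 0.18  2.66 -0.46 -0.51 -1.38]
45 f ok [0.72 2.43 2.96 0.79 1.57] ok [0.58 2.53 2.92 0.76 1.58] ok [0.41 2.61 2.85 0.67 1.62] ok [0.18 2.66 2.68 0.51 1.76]
50 n NO [ 0.79  2.48 -0.18 -1.   -1.6 ] NO [ 0.68  2.6  -0.21 -1.01 -1.61] NO [ 0.55  2.7  -0.26 -0.98 -1.61] NO [ 0.34  2.78 -0.37 -0.86 -1.56]
50 f ok [0.79 2.48 2.96 1.   1.54] ok [0.68 2.6  2.93 1.01 1.53] NO [0.55 2.7  2.88 0.98 1.53] NO [0.34 2.78 2.77 0.86 1.58]
```

The kinematic fit is good to 0.5 mm. A straight 33° lean hits the wrist singularity, so I'll scan diagonal leans with the closing axis kept horizontal.

Run:
```python
from kin import *
p=np.load("p.npy");S=np.array([.606,-.018,.073])
hinge=np.array([.668,-.016,.1]);n=np.array([-.913,0,-.408])
for yaw in range(30,161,10):
  for L in(25,30,35,40):
    R=ori(yaw,L);q0=[-.1,.6,2,-.8,.4,-1];ok=True;qs=[]
    for d in(.019,-.05,-.12,-.17):
      best=None
      for q0 in([-.1,.6,2,-.8,.4,-1],[-.1,.6,2,.8,.4,-2.4],[-.1,.6,2,2.5,.4,2]):
        q,c=ik(S+d*R[:,2],R,p,q0)
        if c<1e-6 and (q>LIM[:,0]+.02).all() and (q<LIM[:,1]-.02).all() and q[4]>.13: best=q
      if best is None: ok=False;break
      qs.append(best)
    if ok:
      cl=min((S+(-b)*R[:,2]+sx*.038*R[:,0]+sy*.043*R[:,1]-hinge)@n for b in(.054,.2) for sx in(-1,1) for sy in(-1,1))
      print(yaw,L,"lidclear",round(cl,3),qs[0].round(2),qs[-1].round(2))
```

```text
30 25 lidclear -0.024 [ 0.15  0.64  2.   -0.91  0.52  0.43] [ 0.29  0.35  1.93 -0.58  0.85  0.16]
30 30 lidclear -0.014 [ 0.2   0.66  2.02 -1.09  0.56  0.65] [ 0.37  0.37  1.96 -0.71  0.86  0.34]
30 35 lidclear -0.004 [ 0.24  0.68  2.04 -1.24  0.62  0.83] [ 0.45  0.41  1.99 -0.83  0.89  0.51]
30 40 lidclear 0.007 [ 0.29  0.71  2.05 -1.35  0.7   0.98] [ 0.52  0.45  2.01 -0.93  0.93  0.67]
40 25 lidclear -0.014 [ 0.13  0.62  2.05 -1.05  0.42  0.39] [ 0.27  0.3   2.01 -0.61  0.74  0.01]
40 30 lidclear -0.001 [ 0.17  0.64  2.09 -1.29  0.47  0.67] [ 0.35  0.32  2.06 -0.78  0.73  0.23]
40 35 lidclear 0.011 [ 0.22  0.66  2.12 -1.48  0.54  0.9 ] [ 0.43  0.34  2.1  -0.94  0.76  0.46]
40 40 lidclear 0.014 [0.26 0.69 2.14 4.67 0.62 1.08] [ 0.51  0.39  2.14 -1.07  0.8   0.66]
50 25 lidclear -0.003 [ 0.1   0.6   2.1  -1.21  0.33  0.36] [ 0.22  0.25  2.08 -0.61  0.62 -0.18]
50 35 lidclear 0.015 [0.18 0.64 2.19 4.49 0.47 1.02] [ 0.38  0.28  2.21 -1.07  0.62  0.4 ]
50 40 lidclear 0.019 [0.22 0.68 2.22 4.35 0.58 1.21] [ 0.47  0.32  2.27 -1.26  0.67  0.68]
60 25 lidclear 0.007 [ 0.05  0.59  2.14 -1.42
[... 2047 characters left out ...]
3  2.84]
150 30 lidclear -0.014 [-0.37  0.66  2.    0.98  0.64  2.44] [-0.55  0.39  1.93  0.66  0.95  2.69]
150 35 lidclear -0.004 [-0.42  0.69  2.01  1.09  0.7   2.29] [-0.62  0.43  1.95  0.75  0.99  2.54]
150 40 lidclear 0.007 [-0.47  0.72  2.02  1.18  0.77  2.16] [-0.69  0.48  1.96  0.83  1.03  2.41]
160 25 lidclear -0.034 [-0.33  0.66  1.92  0.73  0.69  2.56] [-0.47  0.42  1.81  0.51  1.03  2.73]
160 30 lidclear -0.027 [-0.38  0.69  1.93  0.84  0.74  2.42] [-0.54  0.45  1.82  0.6   1.06  2.6 ]
160 35 lidclear -0.019 [-0.42  0.71  1.93  0.93  0.8   2.3 ] [-0.61  0.49  1.83  0.67  1.1   2.49]
160 40 lidclear -0.011 [-0.46  0.75  1.93  1.    0.86  2.2 ] [-0.67  0.54  1.83  0.73  1.15  2.38]
```

```bash
cat > plan.py <<'E'
from kin import *
p=np.load("p.npy")
def rows(W,g,T0=None,lo=.028,la=6.6,qs=.13):
    """interpolate joint waypoints, print call rows of 8 as tool increments"""
    q=[np.array(W[0],float)]
    for a,b in zip(W[:-1],W[1:]):
        a,b=np.array(a,float),np.array(b,float);N=200;path=[a+(b-a)*i/N for i in range(1,N+1)]
        for i,x in enumerate(path):
            P0,R0=fk(q[-1],p);nx=path[min(i+1,N-1)];P1,R1=fk(nx,p)
            if np.linalg.norm(P1-P0)>lo or np.degrees(np.linalg.norm(Rot.from_matrix(R0.T@R1).as_rotvec()))>la or (np.abs(nx-q[-1])>qs).any() or i==N-1: q.append(x)
    q=q[1:]
    while len(q)%8:q.append(q[-1])
    B=fk(W[0],p) if T0 is None else (T0[:3,3],T0[:3,:3])
    for i in range(0,len(q),8):
        out=[]
        for x in q[i:i+8]:
            P,R=fk(x,p);d=B[1].T@(P-B[0]);r=np.degrees(Rot.from_matrix(B[1].T@R).as_rotvec())
            out.append(" ".join(f"{v:.3f}" for v in d)+" "+" ".join(f"{v:.1f}" for v in r)+f" {g}")
        print(";".join(out));print("  end",P.round(3),"q",x.round(2),"zdir",R[:,2].round(2));B=fk(q[i+7],p)
E
python3 - <<'E'
from plan import *
q=arm.read_state()["qpos"]
W=[q,[-.15,-.03,2.34,.2,.35,-1.8],[-.15,-.1,2.2,.0,.6,-1.8],[-.2,-.1,2.2,1,.6,.2],[-.3,0,2.3,2.0,.5,2.2],[-.4,.15,2.48,2.0,.42,2.22]]
rows(W,.75,T0=pose())
E
```

```text
-0.002 0.009 -0.017 -1.2 -0.6 0.5 0.75;-0.001 0.016 -0.034 -2.1 -0.9 1.1 0.75;0.002 0.021 -0.051 -2.8 -0.8 1.6 0.75;0.008 0.025 -0.067 -3.1 -0.5 2.1 0.75;0.016 0.026 -0.083 -3.0 0.0 2.7 0.75;0.025 0.024 -0.098 -2.4 0.7 3.3 0.75;0.036 0.020 -0.114 -1.5 1.3 4.1 0.75;0.046 0.012 -0.128 -0.0 2.0 4.9 0.75
  end [ 0.477 -0.007  0.258] q [-0.15 -0.    2.33  0.28  0.33 -1.89] zdir [ 0.48  0.02 -0.88]
0.007 -0.007 -0.010 1.3 0.3 0.6 0.75;-0.008 -0.014 -0.033 2.3 1.8 -4.6 0.75;-0.020 -0.025 -0.055 4.0 3.2 -8.8 0.75;-0.023 -0.030 -0.063 4.7 3.6 -10.0 0.75;-0.024 -0.023 -0.062 3.8 3.3 -4.2 0.75;-0.025 -0.017 -0.062 2.9 3.0 1.5 0.75;-0.026 -0.010 -0.062 2.0 2.7 7.3 0.75;-0.027 -0.004 -0.062 1.0 2.6 13.1 0.75
  end [ 0.471 -0.014  0.325] q [-0.16 -0.1   2.2   0.14  0.6  -1.52] zdir [ 0.44  0.01 -0.9 ]
0.000 0.007 -0.000 -1.1 0.1 5.8 0.75;-0.000 0.013 -0.000 -2.2 0.2 11.5 0.75;-0.001 0.020 -0.001 -3.3 0.5 17.3 0.75;-0.001 0.026 -0.001 -4.3 0.8 23.0 0.75;-0.002 0.033 -0.002 -5.4 1.1 28.8 0.75;-0.003 0.039 -0.003 -6.4 1.6 34.5 0.75;-0.005 0.045 -0.003 -7.5 2.1 40.2 0.75;-0.006 0.052 -0.004 -8.5 2.7 4
[... 2108 characters left out ...]
3 -0.013 0.001 2.6 0.5 18.1 0.75;0.018 -0.018 0.001 3.5 0.6 24.1 0.75;0.023 -0.022 0.001 4.4 0.6 30.2 0.75;0.025 -0.024 0.001 5.0 0.6 33.6 0.75;0.048 -0.009 0.004 4.3 2.8 35.1 0.75;0.070 0.007 0.005 3.6 5.1 36.6 0.75
  end [ 0.614 -0.009  0.382] q [-0.32  0.04  2.34  2.    0.48  2.2 ] zdir [ 0.85  0.16 -0.51]
0.028 0.001 0.002 -0.0 2.4 1.4 0.75;0.055 0.002 0.003 -0.0 4.8 2.9 0.75;0.082 0.004 0.002 -0.1 7.2 4.4 0.75;0.110 0.007 0.001 -0.1 9.6 5.9 0.75;0.137 0.011 -0.002 -0.2 12.1 7.4 0.75;0.163 0.016 -0.006 -0.3 14.5 8.9 0.75;0.170 0.017 -0.007 -0.4 15.1 9.3 0.75;0.170 0.017 -0.007 -0.4 15.1 9.3 0.75
  end [ 0.526 -0.04   0.239] q [-0.4   0.15  2.48  2.    0.42  2.22] zdir [ 0.69  0.11 -0.71]
```

```bash
sed -i 's/lo=.028,la=6.6,qs=.13/lo=.035,la=7.0,qs=.17/; s/:.3f} for v in d/&/' plan.py
python3 - <<'E'
from plan import *
q=arm.read_state()["qpos"]
S=np.array([.606,-.018,.073]);R=ori(100,40)
q5,c=ik(S-.171*R[:,2],R,p,[-.4,.2,2.5,2,.4,2.2]);print(q5,c)
W=[q,[-.15,-.15,2.35,.1,.5,-1.8],[-.2,-.3,2.45,1,.6,.2],[-.3,-.2,2.5,2.0,.5,2.2],q5]
rows(W,.75,T0=pose())
E
```

```text
[-0.4015  0.1857  2.5108  1.9917  0.3937  2.2286] 4.5821988632054875e-27
-0.004 0.018 -0.029 -2.4 -1.0 -0.3 0.75;0.000 0.032 -0.059 -4.3 -1.1 -0.6 0.75;0.012 0.041 -0.088 -5.2 -0.4 -0.9 0.75;0.029 0.042 -0.115 -5.0 0.9 -1.1 0.75;0.050 0.036 -0.141 -3.5 2.5 -1.0 0.75;0.071 0.023 -0.165 -1.0 4.0 -0.7 0.75;0.088 0.007 -0.184 1.9 5.1 -0.1 0.75;0.090 0.013 -0.185 1.3 4.9 6.4 0.75
  end [ 0.411 -0.008  0.285] q [-0.15 -0.16  2.35  0.14  0.5  -1.72] zdir [ 0.43 -0.   -0.9 ]
0.002 0.006 -0.001 -1.0 -0.0 6.5 0.75;0.004 0.012 -0.003 -2.0 0.1 13.0 0.75;0.006 0.018 -0.005 -3.0 0.2 19.4 0.75;0.007 0.024 -0.006 -4.0 0.4 25.9 0.75;0.009 0.030 -0.008 -5.0 0.7 32.3 0.75;0.010 0.036 -0.010 -6.0 1.1 38.8 0.75;0.010 0.043 -0.012 -7.0 1.6 45.2 0.75;0.011 0.049 -0.014 -8.1 2.2 51.6 0.75
  end [0.4   0.042 0.295] q [-0.17 -0.2   2.39  0.42  0.54 -1.08] zdir [ 0.47  0.13 -0.87]
0.005 0.004 -0.001 -0.9 0.6 6.4 0.75;0.010 0.008 -0.003 -1.7 1.3 12.9 0.75;0.015 0.012 -0.004 -2.5 2.1 19.3 0.75;0.020 0.016 -0.006 -3.3 2.9 25.7 0.75;0.024 0.021 -0.008 -4.0 3.8 32.1 0.75;0.029 0.025 -0.010 -4.6 4.8 38.4 0.75;0.033 
[... 1402 characters left out ...]
15 0.002 2.9 1.3 20.5 0.75;0.021 -0.019 0.002 4.0 1.6 27.4 0.75;0.027 -0.024 0.002 5.1 1.8 34.2 0.75;0.033 -0.028 0.002 6.2 2.0 41.1 0.75;0.040 -0.032 0.002 7.4 2.0 47.9 0.75;0.046 -0.035 0.002 8.6 2.1 54.7 0.75
  end [0.516 0.048 0.419] q [-0.3  -0.2   2.5   1.96  0.5   2.12] zdir [ 0.87  0.2  -0.44]
0.001 -0.008 0.001 1.1 -0.1 6.8 0.75;0.032 -0.011 0.015 0.8 3.4 8.9 0.75;0.064 -0.014 0.027 0.4 6.9 10.9 0.75;0.096 -0.015 0.038 0.1 10.4 12.9 0.75;0.130 -0.014 0.047 -0.3 14.0 15.0 0.75;0.164 -0.012 0.054 -0.8 17.6 17.1 0.75;0.197 -0.009 0.059 -1.3 21.2 19.1 0.75;0.223 -0.006 0.062 -1.7 23.9 20.7 0.75
  end [ 0.498 -0.037  0.204] q [-0.4   0.19  2.51  1.99  0.39  2.23] zdir [ 0.63  0.11 -0.77]
```

{"op": "play_rows", "data": {
  "increments": "-0.004 0.018 -0.029 -2.4 -1 -0.3 0.75;0 0.032 -0.059 -4.3 -1.1 -0.6 0.75;0.012 0.041 -0.088 -5.2 -0.4 -0.9 0.75;0.029 0.042 -0.115 -5 0.9 -1.1 0.75;0.05 0.036 -0.141 -3.5 2.5 -1 0.75;0.071 0.023 -0.165 -1 4 -0.7 0.75;0.088 0.007 -0.184 1.9 5.1 0 0.75;0.088 0.007 -0.184 1.9 5.1 0 0.75"
}}

```text
time: 12.45
ee_pos: [0.4054, -0.0154, 0.2884]
ee_rot: [0.221, -0.0, 0.975, -0.012]
ft_force: [1.7, 0.4, -0.4]
finger_gap: 0.0643
gripper_force: 0.0
```

Run:
```python
from plan import *
s=arm.read_state();print(s["qpos"],s["ee_pos"],s["ft_force"],pose())
```

```text
[-0.1507 -0.172   2.3545  0.0838  0.5155 -1.7857] [ 0.4054 -0.0154  0.2884] [ 1.6528  0.4022 -0.4212] [[-0.9021  0.0049  0.4315  0.4054]
 [-0.006   0.9997 -0.0238 -0.0154]
 [-0.4315 -0.024  -0.9018  0.2884]
 [ 0.      0.      0.      1.    ]]
```

{"op": "play_rows", "data": {
  "increments": "0.002 0.006 -0.001 -1 0 6.5 0.75;0.004 0.012 -0.003 -2 0.1 13 0.75;0.006 0.018 -0.005 -3 0.2 19.4 0.75;0.007 0.024 -0.006 -4 0.4 25.9 0.75;0.009 0.03 -0.008 -5 0.7 32.3 0.75;0.01 0.036 -0.01 -6 1.1 38.8 0.75;0.01 0.043 -0.012 -7 1.6 45.2 0.75;0.011 0.049 -0.014 -8.1 2.2 51.6 0.75"
}}

```text
time: 13.12
ee_pos: [0.3924, 0.0357, 0.294]
ee_rot: [0.184, 0.41, 0.88, 0.155]
ft_force: [-0.4, 0.1, 0.2]
finger_gap: 0.064
gripper_force: 0.0
```

{"op": "play_rows", "data": {
  "increments": "0.005 0.004 -0.001 -0.9 0.6 6.4 0.75;0.01 0.008 -0.003 -1.7 1.3 12.9 0.75;0.015 0.012 -0.004 -2.5 2.1 19.3 0.75;0.02 0.016 -0.006 -3.3 2.9 25.7 0.75;0.024 0.021 -0.008 -4 3.8 32.1 0.75;0.029 0.025 -0.01 -4.6 4.8 38.4 0.75;0.033 0.03 -0.012 -5.2 5.9 44.8 0.75;0.037 0.035 -0.014 -5.8 7 51.2 0.75"
}}

```text
time: 13.78
ee_pos: [0.3869, 0.0845, 0.3137]
ee_rot: [0.066, 0.73, 0.617, 0.286]
ft_force: [0.3, 0.0, 0.9]
finger_gap: 0.0637
gripper_force: 0.0
```

Run:
```python
from plan import *
s=arm.read_state();print(s["qpos"],s["ee_pos"])
S=np.array([.606,-.018,.073]);R=ori(100,40)
q5,c=ik(S-.171*R[:,2],R,p,[-.4,.2,2.5,2,.4,2.2])
W=[s["qpos"],[-.2,-.3,2.45,1,.6,.2],[-.3,-.2,2.5,2.0,.5,2.2],q5]
rows(W,.75,T0=pose())
```

```text
[-0.2042 -0.2592  2.4157  0.6653  0.6071 -0.5192] [0.3869 0.0845 0.3137]
0.007 0.002 -0.001 -0.7 1.2 6.8 0.75;0.015 0.005 -0.002 -1.2 2.4 13.6 0.75;0.022 0.007 -0.003 -1.7 3.7 20.4 0.75;0.029 0.010 -0.004 -2.1 5.0 27.2 0.75;0.036 0.013 -0.006 -2.3 6.4 34.0 0.75;0.042 0.017 -0.008 -2.5 7.8 40.7 0.75;0.048 0.020 -0.010 -2.5 9.3 47.5 0.75;0.055 0.023 -0.012 -2.4 10.8 54.3 0.75
  end [0.405 0.127 0.352] q [-0.2  -0.3   2.45  0.99  0.6   0.17] zdir [ 0.6   0.36 -0.71]
0.002 -0.001 -0.000 0.1 0.4 2.3 0.75;0.008 0.001 0.001 0.1 1.5 9.1 0.75;0.014 0.002 0.001 0.2 2.5 15.9 0.75;0.020 0.005 0.002 0.4 3.6 22.7 0.75;0.026 0.007 0.003 0.7 4.6 29.5 0.75;0.031 0.010 0.003 1.0 5.7 36.3 0.75;0.037 0.014 0.003 1.4 6.7 43.1 0.75;0.042 0.017 0.004 1.8 7.7 49.9 0.75
  end [0.443 0.126 0.378] q [-0.23 -0.27  2.46  1.28  0.57  0.76] zdir [ 0.7   0.37 -0.62]
0.006 -0.001 0.001 0.5 0.9 6.8 0.75;0.013 -0.002 0.002 1.0 1.8 13.7 0.75;0.019 -0.003 0.002 1.6 2.7 20.5 0.75;0.026 -0.003 0.003 2.3 3.5 27.3 0.75;0.032 -0.003 0.003 3.1 4.3 34.2 0.75;0.039 -0.003 0.003 3.9 5.0 41.0 0.75;0.046 -0.002 0.003 4.7 5.8 47.8 
[... 605 characters left out ...]
5 0.015 1.7 3.4 15.7 0.75;0.067 -0.014 0.028 1.1 6.8 17.8 0.75;0.099 -0.011 0.039 0.5 10.3 19.8 0.75;0.133 -0.007 0.048 -0.1 13.9 21.9 0.75;0.166 -0.001 0.055 -0.8 17.4 24.0 0.75;0.199 0.006 0.060 -1.5 21.0 26.1 0.75
  end [ 0.505 -0.03   0.228] q [-0.39  0.14  2.51  1.99  0.41  2.23] zdir [ 0.67  0.11 -0.73]
0.023 -0.005 0.012 -0.2 2.8 1.6 0.75;0.023 -0.005 0.012 -0.2 2.8 1.6 0.75;0.023 -0.005 0.012 -0.2 2.8 1.6 0.75;0.023 -0.005 0.012 -0.2 2.8 1.6 0.75;0.023 -0.005 0.012 -0.2 2.8 1.6 0.75;0.023 -0.005 0.012 -0.2 2.8 1.6 0.75;0.023 -0.005 0.012 -0.2 2.8 1.6 0.75;0.023 -0.005 0.012 -0.2 2.8 1.6 0.75
  end [ 0.498 -0.037  0.204] q [-0.4   0.19  2.51  1.99  0.39  2.23] zdir [ 0.63  0.11 -0.77]
```

Tracking works as planned, so I'll continue the sweep.

{"op": "play_rows", "data": {
  "increments": "0.007 0.002 -0.001 -0.7 1.2 6.8 0.75;0.015 0.005 -0.002 -1.2 2.4 13.6 0.75;0.022 0.007 -0.003 -1.7 3.7 20.4 0.75;0.029 0.01 -0.004 -2.1 5 27.2 0.75;0.036 0.013 -0.006 -2.3 6.4 34 0.75;0.042 0.017 -0.008 -2.5 7.8 40.7 0.75;0.048 0.02 -0.01 -2.5 9.3 47.5 0.75;0.055 0.023 -0.012 -2.4 10.8 54.3 0.75"
}}

```text
time: 14.45
ee_pos: [0.4047, 0.128, 0.3525]
ee_rot: [-0.114, 0.9, 0.214, 0.362]
ft_force: [-0.9, 0.9, -0.2]
finger_gap: 0.0639
gripper_force: 0.0
```

{"op": "play_rows", "data": {
  "increments": "0.002 -0.001 0 0.1 0.4 2.3 0.75;0.008 0.001 0.001 0.1 1.5 9.1 0.75;0.014 0.002 0.001 0.2 2.5 15.9 0.75;0.02 0.005 0.002 0.4 3.6 22.7 0.75;0.026 0.007 0.003 0.7 4.6 29.5 0.75;0.031 0.01 0.003 1 5.7 36.3 0.75;0.037 0.014 0.003 1.4 6.7 43.1 0.75;0.042 0.017 0.004 1.8 7.7 49.9 0.75"
}}

```text
time: 15.12
ee_pos: [0.4425, 0.1273, 0.3784]
ee_rot: [-0.283, 0.879, -0.188, 0.334]
ft_force: [0.5, 0.3, 0.4]
finger_gap: 0.0641
gripper_force: 0.0
```

{"op": "play_rows", "data": {
  "increments": "0.006 -0.001 0.001 0.5 0.9 6.8 0.75;0.013 -0.002 0.002 1 1.8 13.7 0.75;0.019 -0.003 0.002 1.6 2.7 20.5 0.75;0.026 -0.003 0.003 2.3 3.5 27.3 0.75;0.032 -0.003 0.003 3.1 4.3 34.2 0.75;0.039 -0.003 0.003 3.9 5 41 0.75;0.046 -0.002 0.003 4.7 5.8 47.8 0.75;0.053 -0.001 0.003 5.7 6.4 54.7 0.75"
}}

```text
time: 15.78
ee_pos: [0.4821, 0.1021, 0.4028]
ee_rot: [-0.436, 0.661, -0.569, 0.222]
ft_force: [0.6, 0.2, -0.1]
finger_gap: 0.0639
gripper_force: 0.0
```

Run:
```python
from plan import *
s=arm.read_state();print(s["qpos"],s["ee_pos"])
S=np.array([.606,-.018,.073]);R=ori(100,40)
q5,c=ik(S-.171*R[:,2],R,p,[-.4,.2,2.5,2,.4,2.2])
W=[s["qpos"],[-.35,-.1,2.5,2.0,.47,2.2],q5]
rows(W,.75,T0=pose())
```

```text
[-0.2585 -0.2399  2.4791  1.5973  0.5418  1.4043] [0.4821 0.1021 0.4028]
0.010 -0.001 0.003 0.4 0.9 6.9 0.75;0.020 -0.002 0.006 0.9 1.8 13.8 0.75;0.030 -0.003 0.008 1.5 2.6 20.8 0.75;0.040 -0.003 0.011 2.2 3.5 27.7 0.75;0.050 -0.003 0.013 2.8 4.3 34.2 0.75;0.060 -0.003 0.015 3.6 5.1 40.8 0.75;0.071 -0.002 0.017 4.4 5.9 47.3 0.75;0.081 -0.001 0.018 5.3 6.7 53.8 0.75
  end [0.518 0.031 0.377] q [-0.33 -0.14  2.49  1.9   0.49  1.99] zdir [ 0.83  0.19 -0.52]
0.007 -0.007 0.003 0.9 0.6 6.5 0.75;0.015 -0.014 0.005 1.9 1.2 13.1 0.75;0.023 -0.021 0.008 2.8 1.7 18.9 0.75;0.053 -0.015 0.022 1.8 5.1 21.0 0.75;0.085 -0.008 0.035 0.7 8.6 23.0 0.75;0.116 0.000 0.045 -0.3 12.1 25.1 0.75;0.148 0.011 0.054 -1.4 15.7 27.1 0.75;0.176 0.021 0.061 -2.4 18.8 28.9 0.75
  end [ 0.498 -0.037  0.204] q [-0.4   0.19  2.51  1.99  0.39  2.23] zdir [ 0.63  0.11 -0.77]
```

{"op": "play_rows", "data": {
  "increments": "0.01 -0.001 0.003 0.4 0.9 6.9 0.75;0.02 -0.002 0.006 0.9 1.8 13.8 0.75;0.03 -0.003 0.008 1.5 2.6 20.8 0.75;0.04 -0.003 0.011 2.2 3.5 27.7 0.75;0.05 -0.003 0.013 2.8 4.3 34.2 0.75;0.06 -0.003 0.015 3.6 5.1 40.8 0.75;0.071 -0.002 0.017 4.4 5.9 47.3 0.75;0.081 -0.001 0.018 5.3 6.7 53.8 0.75"
}}

```text
time: 16.45
ee_pos: [0.518, 0.0309, 0.378]
ee_rot: [0.486, -0.299, 0.819, -0.063]
ft_force: [-0.0, -0.3, -0.5]
finger_gap: 0.0638
gripper_force: 0.0
```

{"op": "play_rows", "data": {
  "increments": "0.007 -0.007 0.003 0.9 0.6 6.5 0.75;0.015 -0.014 0.005 1.9 1.2 13.1 0.75;0.023 -0.021 0.008 2.8 1.7 18.9 0.75;0.053 -0.015 0.022 1.8 5.1 21 0.75;0.085 -0.008 0.035 0.7 8.6 23 0.75;0.116 0 0.045 -0.3 12.1 25.1 0.75;0.148 0.011 0.054 -1.4 15.7 27.1 0.75;0.176 0.021 0.061 -2.4 18.8 28.9 0.75"
}}

```text
time: 17.12
ee_pos: [0.4986, -0.0387, 0.2035]
ee_rot: [0.34, -0.083, 0.936, 0.028]
ft_force: [0.1, -0.7, 0.2]
finger_gap: 0.0641
gripper_force: 0.0
```

Run:
```python
from plan import *
b=viewer.capture("wrist");s=arm.read_state();T=pose(s);print(s["qpos"],s["ee_pos"],s["ft_force"])
cv2.imwrite("pics/w6.png",b);np.save("T6.npy",T)
print(proj("wrist",[.606,-.018,.093],T))
# stem-top dark blob check near prediction
R=ori(100,40);S=np.array([.606,-.018,.073])
for d in(-.171,-.1,-.04,.019):go(S+d*R[:,2],R)
```

```text
[-0.4032  0.1946  2.5097  1.997   0.3896  2.2193] [ 0.4971 -0.0393  0.1998] [-2.3534  0.1082 -2.5116]
[282.8043 214.7066]
shift mm [-3.5  2.1 -2.6] len 5 turn [-0.11 -0.49  0.02] rows 0.1
shift mm [-4.1  2.2 68.4] len 69 turn [-0.11 -0.49  0.02] rows 1.6
shift mm [ -4.6   2.4 128.4] len 129 turn [-0.11 -0.49  0.02] rows 3.1
shift mm [ -5.1   2.5 187.4] len 188 turn [-0.11 -0.49  0.02] rows 4.5
```

Run:
```python
from plan import *
S=np.array([.606,-.018,.073]);T=pose();print(T[:3,3])
for d,L in((-.1,40),(-.04,38),(.019,34)):
    R=ori(100,L);go(S+d*R[:,2],R);q,c=ik(S+d*R[:,2],R,p,[-.3,.4,2.4,2.3,.4,2]);print(q,c)
b=cv2.imread("pics/w6.png");cv2.imwrite("pics/v6.png",np.clip(b*1.5,0,255).astype(np.uint8))
```

```text
[ 0.4971 -0.0393  0.1998]
shift mm [-4.1  2.2 68.4] len 69 turn [-0.11 -0.49  0.02] rows 1.6
[-0.322   0.3837  2.4804  2.3992  0.47    1.863 ] 6.697306226730257e-30
shift mm [ -6.    2.4 128.4] len 129 turn [-0.11  1.51  0.02] rows 3.1
[-0.2561  0.5113  2.4033  2.5315  0.4652  1.7819] 7.886870048133342e-24
shift mm [ -3.1   2.5 187.3] len 187 turn [-0.11  5.51  0.01] rows 4.5
[-0.1994  0.613   2.2968  2.5681  0.386   1.7955] 4.070577684254305e-21
```

View pics/v6.png

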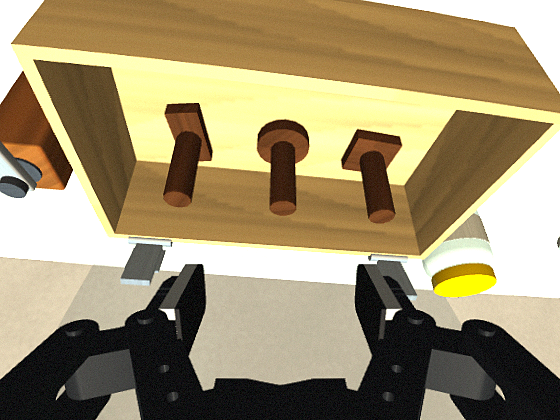

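The round stem's top is at (284,208), consistent with the estimate, and the path is clear. Entering now.

{"op": "play_rows", "data": {
  "increments": "-0.004 0.002 0.01 0 0 0 0.75;-0.004 0.002 0.035 0 0 0 0.75;-0.004 0.002 0.06 0 0 0 0.75;-0.005 0.002 0.085 0 0 0 0.75;-0.006 0.002 0.11 0 1 0 0.75;-0.006 0.002 0.13 0 1.5 0 0.75;-0.005 0.0025 0.145 0 3 0 0.75;-0.005 0.0025 0.15 0 3.5 0 0.75"
}}

```text
time: 17.83
ee_pos: [0.5989, -0.0184, 0.0925]
ee_rot: [0.313, -0.085, 0.946, 0.025]
ft_force: [-0.3, -0.0, -0.2]
finger_gap: 0.0643
gripper_force: 0.0
```

Run:
```python
from plan import *
S=np.array([.606,-.018,.073]);s=arm.read_state();print(s["ee_pos"],s["ft_force"],s["qpos"])
R=ori(100,34);go(S+.019*R[:,2],R)
```

```text
[ 0.5989 -0.0184  0.0925] [-0.2793 -0.0227 -0.2029] [-0.2241  0.5384  2.356   2.547   0.4201  1.7922]
shift mm [ 6.9 -0.7 38.8] len 39 turn [-0.2   2.62  0.34] rows 0.9
```

{"op": "play_rows", "data": {
  "increments": "0.001 0 0.01 0 0.5 0 0.75;0.003 0 0.02 0 1.2 0 0.75;0.005 -0.0005 0.03 0 2 0 0.75;0.007 -0.0005 0.039 0 2.6 0 0.75;0.007 -0.0005 0.039 0 2.6 0 0.75;0.007 -0.0005 0.039 0 2.6 0 0.5;0.007 -0.0005 0.039 0 2.6 0 0.2;0.007 -0.0005 0.039 0 2.6 0 0",
  "grip_force": 45
}}

```text
time: 18.5
ee_pos: [0.6135, -0.0168, 0.0573]
ee_rot: [0.291, -0.086, 0.953, 0.022]
ft_force: [1.0, 0.3, -0.5]
finger_gap: 0.0284
gripper_force: 0.0
```

{"op": "play_rows", "data": {
  "increments": "0 0 0 0 0 0 0;0 0 0 0 0 0 0;0 0 0 0 0 0 0;0 0 0 0 0 0 0;0 0 0 0 0 0 0;0 0 0 0 0 0 0;0 0 0 0 0 0 0;0 0 0 0 0 0 0"
}}

```text
time: 19.17
ee_pos: [0.6138, -0.0168, 0.0575]
ee_rot: [0.291, -0.086, 0.953, 0.022]
ft_force: [-2.9, 0.2, 7.3]
finger_gap: 0.0224
gripper_force: 44.4
```

Run:
```python
from plan import *
s=arm.read_state();T=pose(s);print(s["ee_pos"],s["ft_force"],s["qpos"],s["finger_gap"],T[:3,2]);np.save("Tg.npy",T);print("grasp pt",T[:3,3]-.019*T[:3,2])
```

```text
[ 0.6138 -0.0168  0.0575] [-2.8976  0.1589  7.3403] [-0.1981  0.6112  2.3029  2.5866  0.3876  1.7726] 0.022371993887009965 [ 0.5508  0.0926 -0.8295]
grasp pt [ 0.6033 -0.0185  0.0733]
```

```bash
cat > carry.py <<'E'
from plan import *
Tg=np.load("Tg.npy");off=Tg[:3,:3].T@(np.array([.606,-.018,.008])-Tg[:3,3])  # stamp base in tool
def tcp(base,psi):
    R=Rz(np.radians(psi))@Tg[:3,:3]; return np.array(base)-R@off,R
E
python3 - <<'E'
from carry import *
s=arm.read_state();A=[.606,-.018,.008];B=[.579,-.018,.068];C=[.55,-.018,.13];D=[.434,.318,.12];E=[.434,.318,.05]
def seg(a,b,pa,pb,n):
    for i in range(1,n+1):
        t=i/n;yield np.array(a)+(np.array(b)-a)*t,pa+(pb-pa)*t
for psiC in(0,10,20):
 for psi in(20,30,40,50,60,70,80):
  q=s["qpos"];ok=True;mn=9;js=[];mx=0
  for b,ps in [*seg(A,B,0,0,4),*seg(B,C,0,psiC,4),*seg(C,D,psiC,psi,16),*seg(D,E,psi,psi,4)]:
    q2,c=ik(*tcp(b,ps),p,q);mx=max(mx,np.abs(q2-q).max());q=q2
    if c>1e-6 or (q<LIM[:,0]+.03).any() or (q>LIM[:,1]-.03).any(): ok=False
    mn=min(mn,q[4]);js.append(q)
  js=np.array(js);print(psiC,psi,ok,"j5min",round(mn,2),"maxstep",round(mx,2),"j4",js[:,3].min().round(2),js[:,3].max().round(2),"j6",js[:,5].min().round(2),js[:,5].max().round(2),"end",q.round(2))
E
```

```text
0 20 True j5min 0.14 maxstep 0.19 j4 1.76 3.54 j6 1.24 2.6 end [0.61 0.47 2.44 3.29 0.37 1.5 ]
0 30 True j5min 0.16 maxstep 0.19 j4 1.76 2.86 j6 1.67 2.6 end [0.51 0.47 2.45 2.86 0.38 1.67]
0 40 True j5min 0.22 maxstep 0.21 j4 1.76 2.54 j6 1.82 2.6 end [0.41 0.48 2.43 2.45 0.39 1.83]
0 50 True j5min 0.22 maxstep 0.19 j4 1.53 2.54 j6 1.82 2.6 end [0.33 0.48 2.39 2.06 0.43 1.98]
0 60 True j5min 0.22 maxstep 0.19 j4 1.31 2.54 j6 1.82 2.6 end [0.27 0.5  2.34 1.71 0.48 2.11]
0 70 True j5min 0.22 maxstep 0.19 j4 1.13 2.54 j6 1.82 2.6 end [0.22 0.51 2.28 1.43 0.54 2.21]
0 80 True j5min 0.22 maxstep 0.19 j4 0.99 2.54 j6 1.82 2.6 end [0.2  0.54 2.21 1.2  0.63 2.26]
10 20 True j5min 0.14 maxstep 0.23 j4 1.47 3.54 j6 1.24 2.67 end [0.61 0.47 2.44 3.29 0.37 1.5 ]
10 30 True j5min 0.16 maxstep 0.23 j4 1.47 2.86 j6 1.67 2.67 end [0.51 0.47 2.45 2.86 0.38 1.67]
10 40 True j5min 0.26 maxstep 0.23 j4 1.47 2.54 j6 1.82 2.67 end [0.41 0.48 2.43 2.45 0.39 1.83]
10 50 True j5min 0.29 maxstep 0.23 j4 1.47 2.54 j6 1.82 2.67 end [0.33 0.48 2.39 2.06 0.43 1.98]
10 60 True j5min 0.29 maxstep 0.23 j4 1.31 2.54
[... 222 characters left out ...]
 2.21 1.2  0.63 2.26]
20 20 True j5min 0.13 maxstep 0.34 j4 1.27 3.54 j6 1.24 2.66 end [0.61 0.47 2.44 3.29 0.37 1.5 ]
20 30 True j5min 0.16 maxstep 0.34 j4 1.27 2.86 j6 1.67 2.66 end [0.51 0.47 2.45 2.86 0.38 1.67]
20 40 True j5min 0.26 maxstep 0.34 j4 1.27 2.54 j6 1.82 2.66 end [0.41 0.48 2.43 2.45 0.39 1.83]
20 50 True j5min 0.29 maxstep 0.34 j4 1.27 2.54 j6 1.82 2.66 end [0.33 0.48 2.39 2.06 0.43 1.98]
20 60 True j5min 0.29 maxstep 0.34 j4 1.27 2.54 j6 1.82 2.66 end [0.27 0.5  2.34 1.71 0.48 2.11]
20 70 True j5min 0.29 maxstep 0.34 j4 1.13 2.54 j6 1.82 2.66 end [0.22 0.51 2.28 1.43 0.54 2.21]
20 80 True j5min 0.29 maxstep 0.34 j4 0.99 2.54 j6 1.82 2.66 end [0.2  0.54 2.21 1.2  0.63 2.26]
```

```bash
cat >> carry.py <<'E'
def callrows(pts,g):
    """pts: list of 9 (base,psi), first is the start; prints 8 rows"""
    B=tcp(*pts[0]);o=[]
    for b,ps in pts[1:]:
        P,R=tcp(b,ps);d=B[1].T@(P-B[0]);r=np.degrees(Rot.from_matrix(B[1].T@R).as_rotvec())
        o.append(" ".join(f"{v:.3f}" for v in d)+" "+" ".join(f"{v:.1f}" for v in r)+f" {g}")
    print(";".join(o))
def lin(a,b,pa,pb,n):return [(np.array(a)+(np.array(b)-a)*i/n,pa+(pb-pa)*i/n) for i in range(1,n+1)]
E
python3 - <<'E'
from carry import *
A=[.606,-.018,.008];B=[.579,-.018,.068];C=[.55,-.018,.13];D=[.434,.318,.12]
L=[(A,0)]+lin(A,B,0,0,4)+lin(B,C,0,10,4)+lin(C,D,10,55,16)
for i in range(0,24,8):callrows(L[i:i+9],0)
E
```

```text
-0.003 0.001 -0.016 0.0 0.0 0.0 0;-0.006 0.002 -0.032 0.0 0.0 0.0 0;-0.009 0.003 -0.048 0.0 0.0 0.0 0;-0.011 0.004 -0.065 0.0 0.0 0.0 0;-0.014 0.006 -0.081 -1.4 -0.0 -2.1 0;-0.017 0.007 -0.098 -2.8 -0.0 -4.1 0;-0.020 0.009 -0.115 -4.2 -0.1 -6.2 0;-0.022 0.010 -0.132 -5.6 -0.1 -8.3 0
-0.000 0.023 0.001 -1.6 -0.0 -2.3 0;-0.000 0.045 0.001 -3.1 -0.0 -4.7 0;-0.000 0.068 0.002 -4.7 -0.1 -7.0 0;-0.000 0.090 0.002 -6.3 -0.1 -9.3 0;-0.000 0.113 0.003 -7.9 -0.1 -11.7 0;-0.000 0.136 0.004 -9.4 -0.1 -14.0 0;-0.000 0.158 0.004 -11.0 -0.1 -16.3 0;-0.000 0.181 0.005 -12.6 -0.2 -18.7 0
-0.007 0.021 0.005 -1.6 -0.0 -2.3 0;-0.014 0.041 0.011 -3.1 -0.0 -4.7 0;-0.021 0.062 0.016 -4.7 -0.1 -7.0 0;-0.028 0.083 0.021 -6.3 -0.1 -9.3 0;-0.035 0.104 0.027 -7.9 -0.1 -11.7 0;-0.042 0.124 0.032 -9.4 -0.1 -14.0 0;-0.049 0.145 0.037 -11.0 -0.1 -16.3 0;-0.056 0.166 0.043 -12.6 -0.2 -18.7 0
```

{"op": "play_rows", "data": {
  "increments": "-0.003 0.001 -0.016 0 0 0 0;-0.006 0.002 -0.032 0 0 0 0;-0.009 0.003 -0.048 0 0 0 0;-0.011 0.004 -0.065 0 0 0 0;-0.014 0.006 -0.081 -1.4 0 -2.1 0;-0.017 0.007 -0.098 -2.8 0 -4.1 0;-0.02 0.009 -0.115 -4.2 0 -6.2 0;-0.022 0.01 -0.132 -5.6 -0.1 -8.3 0"
}}

```text
time: 19.83
ee_pos: [0.5653, -0.0142, 0.1681]
ee_rot: [0.291, -0.153, 0.943, 0.045]
ft_force: [0.5, 1.6, -1.0]
finger_gap: 0.0224
gripper_force: 44.7
```

Run:
```python
from carry import *
s=arm.read_state();T=pose(s);print(s["ft_force"],s["qpos"],s["finger_gap"],s["gripper_force"],"base",T[:3,3]+T[:3,:3]@off)
im=[viewer.capture(n) for n in("scene","wrist")];[cv2.imwrite(f"pics/{n}7.png",i) for n,i in zip("sw",im)]
cv2.imwrite("pics/v7.png",np.clip(np.hstack([cv2.resize(im[0][120:330,180:460],(400,300)),cv2.resize(im[1],(400,300))])*1.6,0,255).astype(np.uint8))
```

```text
[ 0.4683  1.5677 -1.0069] [-0.2927  0.3277  2.3226  1.6291  0.327   2.5526] 0.022409161400361425 44.6593514084816 base [ 0.558  -0.0164  0.1186]
```

View pics/v7.png

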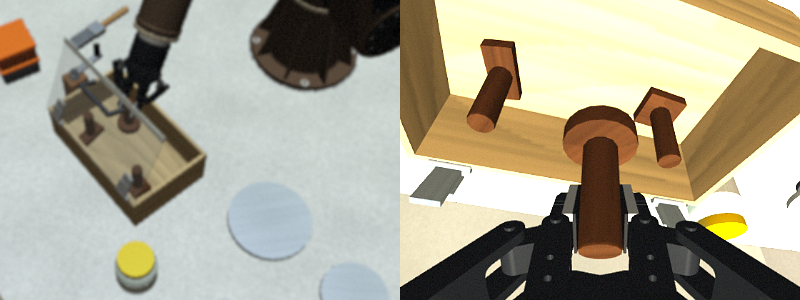

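The stamp is held upright, clear of the chest, and the other two stamps still stand. That was my 11th picture and the limit was 10, so from here I use measurements only.

{"op": "play_rows", "data": {
  "increments": "0 0.02 0 -1.6 0 -2.3 0;0 0.045 0.001 -3.1 0 -4.7 0;0 0.068 0.002 -4.7 -0.1 -7 0;0 0.09 0.002 -6.3 -0.1 -9.3 0;0 0.113 0.003 -7.9 -0.1 -11.7 0;0 0.136 0.004 -9.4 -0.1 -14 0;0 0.158 0.004 -11 -0.1 -16.3 0;0 0.181 0.005 -12.6 -0.2 -18.7 0"
}}

```text
time: 20.6
ee_pos: [0.5116, 0.16, 0.1623]
ee_rot: [0.278, -0.334, 0.895, 0.1]
ft_force: [0.9, -0.5, -0.8]
finger_gap: 0.0229
gripper_force: 44.7
```

{"op": "play_rows", "data": {
  "increments": "-0.007 0.021 0.005 -1.6 0 -2.3 0;-0.014 0.041 0.011 -3.1 0 -4.7 0;-0.021 0.062 0.016 -4.7 -0.1 -7 0;-0.028 0.083 0.021 -6.3 -0.1 -9.3 0;-0.035 0.104 0.027 -7.9 -0.1 -11.7 0;-0.042 0.124 0.032 -9.4 -0.1 -14 0;-0.049 0.145 0.037 -11 -0.1 -16.3 0;-0.056 0.166 0.043 -12.6 -0.2 -18.7 0"
}}

```text
time: 21.27
ee_pos: [0.4565, 0.332, 0.1573]
ee_rot: [0.254, -0.503, 0.812, 0.152]
ft_force: [0.4, -0.0, -0.3]
finger_gap: 0.0224
gripper_force: 44.7
```

Run:
```python
from carry import *
s=arm.read_state();T=pose(s);print(s["ft_force"],s["qpos"],s["finger_gap"],s["gripper_force"],"base",T[:3,3]+T[:3,:3]@off)
u=T[:3,:3]@(Tg[:3,:3].T@[0,0,1]);print("stamp up",u)
b=viewer.capture("scene");cv2.imwrite("pics/s8.png",b);w=viewer.capture("wrist");cv2.imwrite("pics/w8.png",w)
# wheel in scene and wrist: blueish mask, circle fit on the plane z=.05
for n,im,Tt in(("wrist",w,T),("wrist",cv2.imread("pics/w1.png"),np.load("T1.npy"))):
    e=cv2.Canny(cv2.GaussianBlur(im,(5,5),0),30,80);ys,xs=np.nonzero(e)
    P=np.array([plane(n,(x,y),.05,Tt)[:2] for x,y in zip(xs,ys)])
    c=np.array([.434,.318])
    for tol in(.02,.012,.006,.004):
        d=np.hypot(*(P-c).T);k=np.abs(d-.09)<tol;Q=P[k]
        c=least_squares(lambda c:np.hypot(*(Q-c).T)-.09,c,loss="soft_l1",f_scale=.002).x
    a=np.degrees(np.arctan2(*(Q-c).T[::-1]));print(n,c,k.sum(),np.histogram(a,8,(-180,180))[0])
```

```text
[ 0.3936 -0.0334 -0.3389] [0.3056 0.3665 2.3039 1.5252 0.4127 2.4842] 0.02242756472654366 44.65673267841339 base [0.4531 0.3254 0.1077]
stamp up [-0.0058 -0.0069  1.    ]Traceback (most recent call last):
  File "<stdin>", line 8, in <module>
  File "h.py", line 15, in plane
    o,d=ray(n,uv,T); return o+d*(z-o[2])/d[2]
        ~~~^^^^^^^^
  File "h.py", line 8, in ray
    p=viewer.camera_params(n)
ValueError: time passes only in moves, steps and waits
```

```bash
sed -i 's/viewer.camera_params(n)/cp(n)/; ' h.py; sed -i '1i import functools' h.py; sed -i '/^def pose/i @functools.lru_cache(None)\ndef cp(n): return viewer.camera_params(n)' h.py
python3 - <<'E'
from carry import *
s=arm.read_state();T=pose(s);print("base",T[:3,3]+T[:3,:3]@off)
for n,f,Tt in(("wrist","w8",T),("wrist","w1",np.load("T1.npy")),("top","top0",None),("scene","s8",None),("scene","scene0",None)):
  im=cv2.imread(f"pics/{f}.png");e=cv2.Canny(cv2.GaussianBlur(im,(5,5),0),20,60);ys,xs=np.nonzero(e)
  for z in(.05,):
    P=np.array([plane(n,(x,y),z,Tt)[:2] for x,y in zip(xs,ys)]);c=np.array([.434,.318])
    for tol in(.02,.012,.008,.005):
        d=np.hypot(*(P-c).T);k=np.abs(d-.09)<tol;Q=P[k]
        if k.sum()<10:break
        c=least_squares(lambda c:np.hypot(*(Q-c).T)-.09,c,loss="soft_l1",f_scale=.002).x
    print(f,c,k.sum(),np.histogram(np.degrees(np.arctan2(*(Q-c).T[::-1])),8,(-180,180))[0])
E
```

```text
base [0.453  0.3265 0.1077]
w8 [0.4364 0.3167] 693 [ 32   0  62 153 103  67 135 141]
w1 [0.4355 0.3191] 450 [  0  91 179 122  58   0   0   0]
top0 [0.4351 0.3163] 124 [28 25 27 23  0  0  0 21]
s8 [0.4402 0.3195] 170 [10 18 27 35 30 38 12  0]
scene0 [0.4403 0.3197] 242 [29 24 26 36 32 40 29 26]
```

Run:
```python
from carry import *
T=pose()
for z in(.07,.058,.053,.051):
    P,R=tcp([.436,.317,z],52);print(z,end=" ");go(P,R)
# height of the wheel's face: spread of the centres over the three views vs z
for z in(.03,.04,.05,.06):
  C=[]
  for n,f,Tt in(("wrist","w8",T),("wrist","w1",np.load("T1.npy")),("scene","s8",None)):
    im=cv2.imread(f"pics/{f}.png");ys,xs=np.nonzero(cv2.Canny(cv2.GaussianBlur(im,(5,5),0),20,60))
    P=np.array([plane(n,(x,y),z,Tt)[:2] for x,y in zip(xs,ys)]);c=np.array([.436,.318])
    for tol in(.02,.012,.008,.005):
        k=np.abs(np.hypot(*(P-c).T)-.09)<tol;Q=P[k];c=least_squares(lambda c:np.hypot(*(Q-c).T)-.09,c,loss="soft_l1",f_scale=.002).x
    C.append(c)
  print(z,np.round(C,4).tolist())
```

```text
0.07 shift mm [34.2 11.  22.2] len 42 turn [0.67 0.55 1.17] rows 1.0
0.058 shift mm [41.  11.1 32.1] len 53 turn [0.67 0.55 1.17] rows 1.3
0.053 shift mm [43.9 11.2 36.2] len 58 turn [0.67 0.55 1.17] rows 1.4
0.051 shift mm [45.  11.2 37.9] len 60 turn [0.67 0.55 1.17] rows 1.4
0.03 [[0.4347, 0.3366], [0.4414, 0.3267], [0.4357, 0.3139]]
0.04 [[0.4412, 0.3278], [0.4385, 0.323], [0.4392, 0.3172]]
0.05 [[0.4364, 0.3167], [0.4355, 0.3191], [0.4407, 0.3197]]
0.06 [[0.4292, 0.304], [0.4325, 0.3152], [0.4435, 0.3224]]
```

The face height is confirmed at about 0.05, with the centre at about (0.437, 0.318). Lowering.

{"op": "play_rows", "data": {
  "increments": "0.008 0.004 0.004 0.2 0.2 0.4 0;0.018 0.008 0.011 0.4 0.4 0.8 0;0.027 0.011 0.017 0.7 0.5 1.2 0;0.034 0.011 0.022 0.7 0.5 1.2 0;0.037 0.011 0.026 0.7 0.5 1.2 0;0.04 0.011 0.03 0.7 0.5 1.2 0;0.041 0.011 0.032 0.7 0.5 1.2 0;0.041 0.011 0.032 0.7 0.5 1.2 0"
}}

```text
time: 22.03
ee_pos: [0.4406, 0.3207, 0.1072]
ee_rot: [0.252, -0.492, 0.82, 0.147]
ft_force: [0.1, -0.1, -1.2]
finger_gap: 0.0226
gripper_force: 44.7
```

Run:
```python
from carry import *
s=arm.read_state();T=pose(s);print(s["ft_force"],s["finger_gap"],"base",T[:3,3]+T[:3,:3]@off,T[:3,:3]@(Tg[:3,:3].T@[0,0,1]))
for z in(.053,.051,.049,.047):go(*tcp([.436,.317,z],52))
```

```text
[ 0.0758 -0.1225 -1.1799] 0.022603828371666072 base [0.4367 0.3137 0.0577] [0.0002 0.0015 1.    ]
shift mm [0.6 2.2 5.3] len 6 turn [-0.21 -0.08 -0.25] rows 0.1
shift mm [1.7 2.2 7. ] len 7 turn [-0.21 -0.08 -0.25] rows 0.2
shift mm [2.8 2.3 8.6] len 9 turn [-0.21 -0.08 -0.25] rows 0.2
shift mm [ 3.9  2.3 10.3] len 11 turn [-0.21 -0.08 -0.25] rows 0.3
```

{"op": "play_rows", "data": {
  "increments": "0.0005 0.001 0.001 0 0 0 0;0.001 0.002 0.0015 0 0 0 0;0.0015 0.002 0.0025 0 0 0 0;0.002 0.002 0.003 0 0 0 0;0.0025 0.002 0.004 0 0 0 0;0.003 0.002 0.0045 0 0 0 0;0.0035 0.002 0.005 0 0 0 0;0.0035 0.002 0.005 0 0 0 0"
}}

```text
time: 22.7
ee_pos: [0.439, 0.3217, 0.1019]
ee_rot: [0.252, -0.493, 0.82, 0.147]
ft_force: [0.1, 0.5, -1.6]
finger_gap: 0.0228
gripper_force: 44.7
```

{"op": "play_rows", "data": {
  "increments": "0.0003 0 0.0004 0 0 0 0;0.0006 0 0.0008 0 0 0 0;0.0006 0 0.0008 0 0 0 0;0.0006 0 0.0008 0 0 0 0;0.0006 0 0.0008 0 0 0 0;0.0006 0 0.0008 0 0 0 0;0.0006 0 0.0008 0 0 0 0;0.0006 0 0.0008 0 0 0 0"
}}

```text
time: 23.37
ee_pos: [0.439, 0.3218, 0.101]
ee_rot: [0.252, -0.493, 0.82, 0.147]
ft_force: [0.7, 0.4, -0.8]
finger_gap: 0.0228
gripper_force: 44.7
```

Run:
```python
from carry import *
s=arm.read_state();T=pose(s);print(s["ft_force"],s["ft_torque"],s["finger_gap"],"base",T[:3,3]+T[:3,:3]@off,T[:3,:3]@(Tg[:3,:3].T@[0,0,1]))
```

```text
[ 0.7243  0.3952 -0.7583] [-0.3159  0.1363 -0.0029] 0.022779579698787047 base [0.4353 0.3148 0.0515] [-0.0012  0.0009  1.    ]
```

{"op": "play_rows", "data": {
  "increments": "0.0002 0 0.0003 0 0 0 0;0.0004 0 0.0006 0 0 0 0;0.0006 0 0.0008 0 0 0 0;0.0006 0 0.0008 0 0 0 0;0.0006 0 0.0008 0 0 0 0;0.0006 0 0.0008 0 0 0 0;0.0006 0 0.0008 0 0 0 0;0.0006 0 0.0008 0 0 0 0"
}}

```text
time: 24.03
ee_pos: [0.439, 0.3217, 0.1]
ee_rot: [0.252, -0.493, 0.82, 0.147]
ft_force: [-0.8, -0.3, -0.9]
finger_gap: 0.0229
gripper_force: 44.7
```

{"op": "play_rows", "data": {
  "increments": "0.0003 0 0.0004 0 0 0 0;0.0006 0 0.0008 0 0 0 0;0.0006 0 0.0008 0 0 0 0;0.0006 0 0.0008 0 0 0 0;0.0006 0 0.0008 0 0 0 0;0.0006 0 0.0008 0 0 0 0;0.0006 0 0.0008 0 0 0 0;0.0006 0 0.0008 0 0 0 0"
}}

```text
time: 24.7
ee_pos: [0.4393, 0.3218, 0.0995]
ee_rot: [0.253, -0.493, 0.819, 0.147]
ft_force: [-2.2, -2.8, 10.2]
finger_gap: 0.0228
gripper_force: 45.8
```

Run:
```python
from carry import *
s=arm.read_state();T=pose(s);print(s["ft_force"],s["ft_torque"],s["finger_gap"],"base",T[:3,3]+T[:3,:3]@off,T[:3,:3]@(Tg[:3,:3].T@[0,0,1]))
```

```text
[-2.1633 -2.7816 10.173 ] [ 0.0368  0.1    -0.003 ] 0.02277111117107869 base [0.4355 0.315  0.05  ] [-0.002   0.0001  1.    ]
```

Contact at about 10 N, with the stamp's base at z = 0.050. Releasing and backing out along the tool axis.

{"op": "play_rows", "data": {
  "increments": "-0.0003 0 -0.0004 0 0 0 0.3;-0.0003 0 -0.0004 0 0 0 0.35;-0.0003 0 -0.0004 0 0 0 0.45;-0.0003 0 -0.0004 0 0 0 0.6;-0.0003 0 -0.0004 0 0 0 0.75;-0.0003 0 -0.0004 0 0 0 0.75;-0.0003 0 -0.0004 0 0 0 0.75;-0.0003 0 -0.0004 0 0 0 0.75"
}}

```text
time: 25.37
ee_pos: [0.439, 0.3217, 0.0995]
ee_rot: [0.252, -0.493, 0.82, 0.147]
ft_force: [0.2, -0.4, -0.6]
finger_gap: 0.0641
gripper_force: 0.0
```

Run:
```python
from carry import *
s=arm.read_state();T=pose(s);print(s["ft_force"],s["finger_gap"],s["qpos"],T)
q=s["qpos"]
for d in(.03,.06,.1,.13):
    q,c=ik(T[:3,3]-d*T[:3,2],T[:3,:3],p,q);print(d,q.round(2),c<1e-6)
```

```text
[ 0.1728 -0.377  -0.5925] 0.06410879208341577 [0.3085 0.4863 2.3869 1.9878 0.4339 2.005 ] [[-0.3864 -0.8822  0.269   0.439 ]
 [-0.7342  0.4707  0.4892  0.3217]
 [-0.5582 -0.0085 -0.8297  0.0995]
 [ 0.      0.      0.      1.    ]]
0.03 [0.28 0.41 2.4  1.83 0.42 2.15] True
0.06 [0.24 0.34 2.41 1.64 0.42 2.32] True
0.1 [0.19 0.24 2.41 1.39 0.45 2.55] True
0.13 [0.15 0.16 2.4  1.21 0.49 2.7 ] True
```

{"op": "play_rows", "data": {
  "increments": "0 0 -0.005 0 0 0 0.75;0 0 -0.015 0 0 0 0.75;0 0 -0.03 0 0 0 0.75;0 0 -0.045 0 0 0 0.75;0 0 -0.06 0 0 0 0.75;0 0 -0.08 0 0 0 0.75;0 0 -0.1 0 0 0 0.75;0 0 -0.12 0 0 0 0.75"
}}

```text
time: 26.03
ee_pos: [0.4061, 0.2623, 0.1995]
ee_rot: [0.252, -0.493, 0.82, 0.146]
ft_force: [0.2, 0.1, -0.5]
finger_gap: 0.0637
gripper_force: 0.0
```

{"op": "play_rows", "data": {
  "increments": "0 0 0 0 0 0 0.75;0 0 0 0 0 0 0.75;0 0 0 0 0 0 0.75;0 0 0 0 0 0 0.75;0 0 0 0 0 0 0.75;0 0 0 0 0 0 0.75;0 0 0 0 0 0 0.75;0 0 0 0 0 0 0.75"
}}

```text
time: 26.7
ee_pos: [0.4066, 0.2631, 0.1987]
ee_rot: [0.252, -0.493, 0.82, 0.147]
ft_force: [-0.2, -0.0, -0.4]
finger_gap: 0.064
gripper_force: 0.0
```

Run:
```python
from carry import *
s=arm.read_state();T=pose(s);print(s["time"],s["ft_force"],T[:3,3])
w=viewer.capture("wrist");sc=viewer.capture("scene");cv2.imwrite("pics/w9.png",w);cv2.imwrite("pics/s9.png",sc)
# brown blobs: R well above B
for n,im,Tt in(("wrist",w,T),("scene",sc,None)):
    a=cv2.medianBlur(im,3).astype(int);m=((a[...,2]-a[...,0]>15)&(a[...,2]<120)).astype(np.uint8)
    print(n,"pred base",proj(n,[.4355,.315,.05],Tt),"foot",proj(n,[.4355,.315,.064],Tt),"top",proj(n,[.4355,.315,.135],Tt))
    u,v=proj(n,[.4355,.315,.09],Tt).astype(int);r=130 if n=="wrist" else 30
    x0,y0=max(u-r,0),max(v-r,0);k,l,st,ce=cv2.connectedComponentsWithStats(m[y0:v+r,x0:u+r])
    for i in range(1,k):
        if st[i,4]>60:print("  ",st[i]+[x0,y0,0,0,0],(ce[i]+[x0,y0]).round(1))
```

```text
26.7 [-0.2273 -0.0185 -0.4297] [0.4066 0.2631 0.1987]
wrist pred base [279.8381 154.7394] foot [279.6849 166.3204] top [278.7352 238.2714]
   [ 249  136   63   50 1610] [280.7 159.2]
   [263 224  33  23 559] [279.3 236.1]
scene pred base [368.5411 271.3815] foot [369.3631 269.4154] top [373.7861 258.8161]
   [361 264  15  14 117] [367.8 272. ]
```

Run:
```python
from carry import *
im=cv2.imread("pics/s9.png");hd=cv2.imread("pics/s7.png")
for nm,X in(("knob",[.498,-.224,.145]),("handle",[.6355,-.018,.271])):
    u,v=proj("scene",X);r=9;x0,y0=int(u)-r,int(v)-r;c=im[y0:y0+2*r,x0:x0+2*r].max(2)
    ys,xs=np.nonzero(c<45);print(nm,(u,v),"dark",len(xs),(xs.mean()+x0,ys.mean()+y0) if len(xs) else None)
ref=cv2.imread("pics/top0.png");t=viewer.capture("top")
for nm,X in(("square",[.6034,.072,.05]),("oblong",[.6084,-.108,.05])):
    u,v=proj("top",X)
    for k,i in(("before",ref),("now",t)):
        x0,y0=int(u)-10,int(v)-10;c=i[y0:y0+20,x0:x0+20].astype(int);ys,xs=np.nonzero((c.sum(2)<255));print(nm,k,len(xs),(xs.mean()+x0).round(1) if len(xs) else 0,(ys.mean()+y0).round(1) if len(ys) else 0)
```

```text
knob (np.float64(248.8075202463666), np.float64(152.36858409031188)) dark 27 (np.float64(246.88888888888889), np.float64(153.96296296296296))
handle (np.float64(246.2689811995765), np.float64(189.46593524857377)) dark 95 (np.float64(243.53684210526316), np.float64(187.13684210526316))
square before 145 266.3 209.6
square now 190 266.2 209.5
oblong before 129 322.0 206.7
oblong now 160 322.1 206.3
```

The lever, lid and both other stamps are where they should be, so I'm handing in.

```bash
python3 -c "
from station import arm
print(arm.finish_job())"
```

```text
the job is handed in; nothing more can be done
None
```

The job is handed in (no verdict was returned): by my measurements the lever is swung to its end, the lid is open on its stop, and the round stamp stands upright within about 5 mm of the wheel's centre with the other two stamps unmoved, but I viewed 11 pictures, one over the limit of 10.

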